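# Free the candling torch and tidy it into its tray

### The arm

A 7-joint arm with a two-finger parallel gripper is mounted at the origin on the work surface. World frame = base frame: x ahead of the robot, y to its left, z up, the work surface at z = 0. Lengths are in m, angles in rad, forces in N, time in s.
With the tool pointing down it reaches from about 0.4 to 0.85 m from the base axis. Payload 4.5 kg.
Tool frame: the origin (TCP) lies at the very end of the fingers, on their centre line; the grasp point (between the pads) lies 19 mm behind it (r.pinch_z is the distance from the TCP to the grasp point, in m); x points along the fingers, y is the direction in which the jaws open and shut, and the axes are right-handed (so a half turn about x gives the same grasp; the last joint's range is limited). The gripper opens to 88 mm and grips with 3 to 60 N. Pads are 18 mm wide; open, the fingers measure 123 mm over their backs; the gripper's body (75 mm by 187 mm) begins 45 mm behind the grasp point.
Start: joints at [1.226, 0.689, -0.195, 1.565, 0.157, 0.902, -0.215], TCP at [0.231, -0.581, 0.239] pointing down, gripper open.
Joint ranges: [-3.01, 3.01], [-0.46, 2.08], [-1.47, 1.51], [0.13, 2.56], [-1, 4.14], [0.04, 2.09], [-2.66, 2.66]. Speed limits (rad/s): [2.57, 2.57, 3.14, 3.14, 3.14, 3.14, 3.14].

### API

Orientations are given as a unit quaternion [x, y, z, w].
In Python, from plant import telemetry, cams, job, r gives the robot as it stands.
- The arm moves only by the tool send_rows, never from a script. Its argument "commands" is one flat list of numbers, 7 for each row, row after row: the shift along the world's x, y, z as a fraction of full scale, then the turn, a rotation vector about the world's x, y, z as a fraction of full scale, then the closure, from 0 (fully open) to 1 (shut). In form: [dx, dy, dz, wx, wy, wz, claw, dx, dy, dz, wx, wy, wz, claw, ...]. A call has 1 to 12 rows; each row shifts and turns the pose as measured when the row begins; what a row does not reach is not made up. Full scale, the value 1, is 250 mm for a shift and 90 degrees for a turn. A row lasts 1/10 s, in which the tool goes at most 50 mm and 8.59 degrees, less where a joint would pass 70% of its speed; a pose out of reach is approached as far as the arm can. A call with a number of a shift or a turn outside -1 to 1 is refused whole. A call with a gripper value outside its range is refused whole. The fingers move at their own pace and stop on an object; "newtons" is the grip in N (left out, the last holds). Time passes only in rows, so rows that do not move let the fingers close. It gives the time, the measured TCP pose, the force and the opening at its end, in the units of the state.
- telemetry.get_state(): the state, without advancing time (a new reading comes with each control period).
- cams.snapshot(name): name is "scene" or "top" or "wrist"; returns a dict with "image" (480x640x3 uint8, blue, green, red), "intrinsics" (3x3 intrinsics, pixels), "world_to_cam" (4x4, takes a point from world to camera coordinates). Camera axes: x right, y down, z forward; pixel columns grow to the right and rows downward; lengths in m; the calibration is good to about 2 mm. A picture is of the moment at which its call begins. There is no depth.
- job.finish_job(): hands the job in, once; it reports no verdict.
The state is a dict: "clock": time; "q": joint angles; "qd": joint speeds; "joint_torque": joint torques, N m; "tool_pos": TCP position; "eef_rot": TCP orientation; "contact_force": force on the tool from outside, world axes, zero at the start; "moment": the same for the moment, N m; "opening": opening from 0.0 (shut) to 1.0 (fully open).
Only numpy, scipy, OpenCV 4.12 (cv2) and the standard library are available. Lean on these libraries where they do the work, as an engineer would, in place of code of your own. Each camera call takes 0.05 s, during which the arm holds its last target.

### The job

The egg-candling torch lies hemmed in between the egg cup and the tin funnel: first set both of these upright on the black rubber side mat while the torch stays where it is, then lay the torch fully down into its matching cutout in the grey tray, and only then put the cup back upright on the middle of the blue coaster and the funnel, wide mouth down, on the middle of the red coaster. Set the china cup down gently, never dropping it or tipping it over. Leave the amber glasses and the horn spoon alone.

Things in the scene. Friction and masses are not known exactly. Their poses are not given: they have to be found in the camera images.
- cup_mid (a point): centre, half-way up, of the white ceramic egg cup with a chipped rim: round, hollow, 66 mm tall, about 90 g; straight bowl 52 mm wide from 28 to 66 mm above its underside, on a stem and a 46 mm foot. This point is 33 mm above its underside; z points up out of the mouth. Starts upright on the blue coaster, some 15 mm beside the torch
- funnel_mid (a point): centre, half-way up, of the tin funnel, standing on its wide mouth, spout up. Round, 105 mm tall, about 80 g: cone 64 mm wide at the bottom, 18 mm wide at 58 mm up, then a straight spout 16 mm wide from 58 to 105 mm, good to grip. This point is 52.5 mm above its underside; z points up along the spout. Starts on the red coaster, about 9 mm beside the torch
- torch_mid (a point): centre of the egg-candling torch, 14 mm above its underside and midway along it. Orange, square section, wider black head, lying flat, about 120 g; x points to the head, z up. 150 mm long: body 26 mm wide and tall from x = -75 to +40 mm, head 40 mm wide, 30 mm tall from x = +40 to +75 mm. It lies on a 3 mm thick metal plate between the two coasters
- coaster_cup: blue round coaster with a white ring, home of the egg cup, fixed. 76 mm in diameter, 4 mm thick; origin at the centre of its underside (its top is 4 mm above), z up. It lies on the metal plate, its centre 54 mm to one side of the torch's axis; which side changes between starts
- coaster_funnel: red round coaster with a white ring, home of the funnel, fixed. 76 mm in diameter, 4 mm thick; origin at the centre of its underside (its top is 4 mm above), z up. It lies on the metal plate on the other side of the torch, its centre 54 mm from the torch's axis and 108 mm from the blue coaster's centre
- side_mat: black rubber side mat, the place to park things, fixed on the table; to the left or to the right. 150 mm (its x) by 220 mm (its y), 4 mm thick; origin at the centre of its underside, z up. Both cup and funnel fit on it, for example 50 mm either side of its centre along y
- tray: grey tray, fixed, on the side opposite the mat, 190 x 120 x 20 mm, with a torch-shaped cutout (yellow floor); origin under the cutout's middle, at the tray's underside; x to the head end, z up. Cutout floor 4 mm up, x -80 to +80 mm, 36 mm wide, from x = +35 mm 50 mm wide (5 mm play). A dark finger slot, x -22 to +22 mm, crosses it to the same depth. Torch centre when seated: 18 mm up
- glasses: amber safety glasses, folded, 140 mm wide and 44 mm tall, standing on the table beyond the work; leave alone. Origin at the middle of the lenses' lower edge
- spoon: brown horn spoon 150 mm long lying on the table beyond the work; leave alone. Origin at the middle of its underside
Things that resemble listed ones, but are neither listed nor needed, are in the scene too. What is shaped like the tray but green or purple is not meant.

How it is judged:
By the outcome, as a careful person would: the job done as asked, in the order asked, and still so for the second after the job is handed in, with the robot touching nothing.
It also fails if it takes over 115 s, if anything falls off the work surface, if the arm or the gripper's body presses on something with over 40 N, if the wrist force passes 120 N, or if a joint passes its speed limit or range.

## Working session

There is one attempt and no reset: what is moved stays moved. The work goes in short steps, Python scripts to look and compute and a tool call to move; the robot and the scene stay as the last step left them, time stands still between calls to the robot, and variables do not carry over. Pictures are saved under pics/ and viewed, and the job is handed in when it is done.

Besides the shell and the picture viewer there is one more tool, called after "Emit:" in YAML: its name, and indented under it one key for each argument. send_rows: Moves the arm, as the interface text tells. Its arguments: {"type":"object","properties":{"commands":{"type":"array"},"newtons":{"type":"number"}},"required":["commands"]}

```bash
ls; mkdir -p pics; python3 - <<'E'
from plant import telemetry, cams, job, r
import cv2, numpy as np
s=telemetry.get_state(); print(s)
for n in ["scene","top","wrist"]:
    d=cams.snapshot(n); cv2.imwrite(f"pics/{n}0.png",d["image"]); print(n,d["intrinsics"].tolist() if hasattr(d["intrinsics"],'tolist') else d["intrinsics"],np.round(d["world_to_cam"],3).tolist())
E
```

```text
pics
{'clock': 0.0, 'q': array([ 1.22578738,  0.68998871, -0.19451318,  1.566361  ,  0.15732783,
        0.90249077, -0.21510436]), 'qd': array([-0.00127987,  0.00025967,  0.00188171,  0.00125272,  0.00125853,
       -0.00077567,  0.00088075]), 'joint_torque': array([ 3.89223374e-05, -5.27578783e+01, -1.26708157e+00, -1.53434712e+01,
       -5.26211062e-02,  6.54359290e-03,  1.56817632e-04]), 'tool_pos': array([ 0.23084375, -0.58011744,  0.23790255]), 'eef_rot': array([-0.69427734, -0.13379488,  0.69463143, -0.13253332]), 'contact_force': array([0.40733527, 0.71986836, 0.95411925]), 'moment': array([0.01035697, 0.01425911, 0.01435786]), 'opening': 0.9989335901642834}
scene [[441.95893255524646, 0.0, 321.4630645813811], [0.0, 441.95893255524646, 234.77467874384027], [0.0, 0.0, 1.0]] [[0.156, 0.988, -0.004, 0.026], [0.829, -0.133, -0.543, -0.4], [-0.537, 0.082, -0.84, 1.252], [0.0, 0.0, 0.0, 1.0]]
top [[447.14522060129264, 0.0, 316.74981493928345], [0.0, 447.14522060129264, 243.21013247049405], [0.0, 0.0, 1.0]] [[-0.049, -0.999, 0.001, -0.091], [-0.972, 0.047, -0.231, 0.528], [0.231, -0.012, -0.973, 0.846], [0.0, 0.0, 0.0, 1.0]]
wrist [[334.5074179554768, 0.0, 323.25416122047426], [0.0, 334.5074179554768, 249.31022684600737], [0.0, 0.0, 1.0]] [[0.369, -0.93, -0.001, -0.624], [-0.896, -0.356, 0.266, -0.035], [-0.247, -0.097, -0.964, 0.388], [0.0, 0.0, 0.0, 1.0]]
```

View pics/scene0.png

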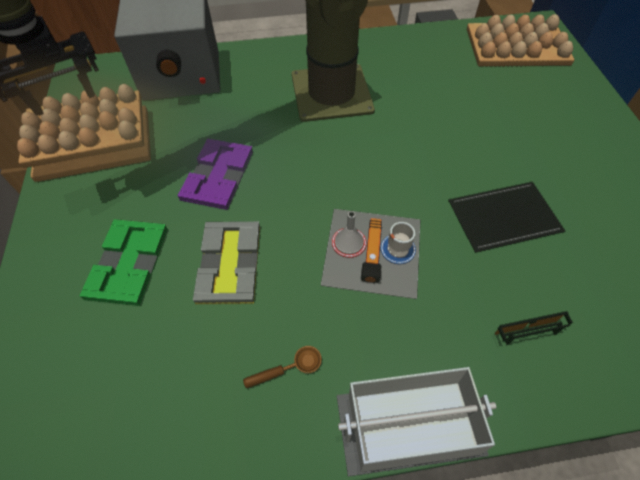

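View pics/top0.png

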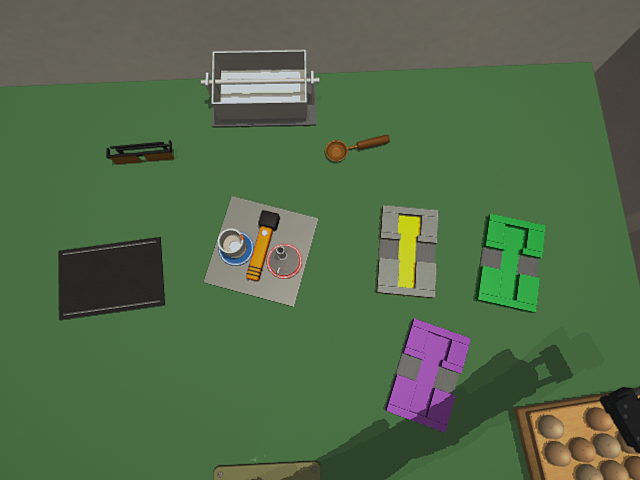

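View pics/wrist0.png

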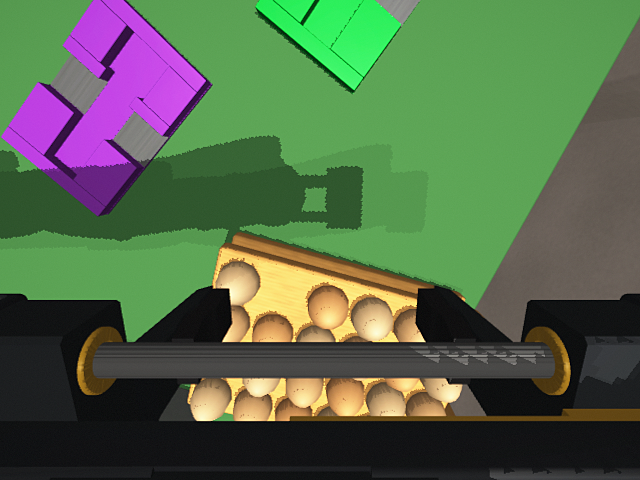

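The top view shows the mat at (112,278), the cup on its blue coaster at (235,247), the torch at (262,247) with the head up, the funnel on its red coaster at (284,261), and the grey tray at (408,252). The scene view agrees with this. Next I measure.

```bash
cat > h.py <<'E'
import cv2, numpy as np
def cast(d,uv,z):
    K=d["intrinsics"];T=np.array(d["world_to_cam"]);R=T[:3,:3];c=-R.T@T[:3,3]
    uv=np.atleast_2d(np.asarray(uv,float))
    v=(np.linalg.inv(K)@np.c_[uv,np.ones(len(uv))].T).T@R
    return c+v*((z-c[2])/v[:,2])[:,None]
def proj(d,p):
    K=d["intrinsics"];T=np.array(d["world_to_cam"]);q=np.atleast_2d(p)@T[:3,:3].T+T[:3,3]; q=q@np.array(K).T
    return q[:,:2]/q[:,2:]
def hsv(d): return cv2.cvtColor(d["image"],cv2.COLOR_BGR2HSV)
def mask(d,lo,hi,box=None):
    m=cv2.inRange(hsv(d),np.array(lo),np.array(hi))
    if box:
        k=np.zeros_like(m);x0,y0,x1,y1=box;k[y0:y1,x0:x1]=255;m&=k
    return m
def big(m):
    c,_=cv2.findContours(m,cv2.RETR_EXTERNAL,cv2.CHAIN_APPROX_NONE)
    return max(c,key=cv2.contourArea)
def rectworld(d,c,z):
    p=cast(d,c.reshape(-1,2),z)[:,:2].astype(np.float32)*1000
    return cv2.minAreaRect(p)
def circ(p):
    A=np.c_[2*p,np.ones(len(p))];s=np.linalg.lstsq(A,(p**2).sum(1),rcond=None)[0]
    return s[:2],np.sqrt(s[2]+s[0]**2+s[1]**2)
E
python3 - <<'E'
from plant import cams
from h import *
for n,boxes in [("top",dict(cl=(200,190,325,310),mat=(40,220,185,335),tray=(370,195,445,305))),("scene",dict(cl=(320,200,425,300),mat=(440,170,570,260),tray=(185,210,265,310)))]:
    d=cams.snapshot(n); print(n)
    im=d["image"]
    b=mask(d,(100,120,60),(125,255,255),boxes["cl"]); c=big(b)
    h=cv2.convexHull(c); p=cast(d,h.reshape(-1,2),.007)[:,:2]; print("blue",circ(p),rectworld(d,c,.007))
    rd=mask(d,(0,120,90),(6,255,255),boxes["cl"])|mask(d,(174,120,90),(180,255,255),boxes["cl"]); 
    ys,xs=np.nonzero(rd); h=cv2.convexHull(np.c_[xs,ys].astype(np.int32)); p=cast(d,h.reshape(-1,2),.007)[:,:2]; print("red",circ(p))
    o=mask(d,(8,150,120),(22,255,255),boxes["cl"]); c=big(o); print("orange z29",rectworld(d,c,.029))
    k=mask(d,(0,0,0),(180,255,45),boxes["cl"]); c=big(k);print("black z33", rectworld(d,c,.031), cv2.contourArea(c))
    m=mask(d,(0,0,0),(180,90,60),boxes["mat"]); c=big(m);print("mat", rectworld(d,c,.004))
    y=mask(d,(25,150,120),(35,255,255),boxes["tray"]); c=big(y);print("yellow", rectworld(d,c,.004))
    g=mask(d,(0,0,50),(180,60,255),boxes["tray"])|y; c=big(g); print("tray", rectworld(d,c,.02))
    x0,y0,x1,y1=boxes["cl"]; cv2.imwrite(f"pics/{n}_cl.png",cv2.resize(im[y0:y1,x0:x1],None,fx=5,fy=5,interpolation=cv2.INTER_CUBIC))
    x0,y0,x1,y1=boxes["tray"]; cv2.imwrite(f"pics/{n}_tr.png",cv2.resize(im[y0:y1,x0:x1],None,fx=5,fy=5,interpolation=cv2.INTER_CUBIC))
E
```

```text
top
blue (array([0.53398983, 0.0568556 ]), np.float64(0.032601467938119154)) ((526.3130493164062, 51.42284393310547), (46.21555709838867, 65.07990264892578), 34.90690612792969)
red (array([ 0.5184961 , -0.02081342]), np.float64(0.06018123220466508))
orange z29 ((529.2498168945312, 0.730682373046875), (25.851696014404297, 88.20171356201172), 73.12295532226562)
black z33 ((585.2247314453125, -17.908910751342773), (40.153079986572266, 37.856117248535156), 74.20138549804688) 257.0
mat ((484.087646484375, 323.0114440917969), (149.19593811035156, 219.2503662109375), 5.308229446411133)
yellow ((510.79852294921875, -313.96234130859375), (45.86693572998047, 158.54312133789062), 84.17002868652344)
tray ((509.15167236328125, -309.37579345703125), (122.73039245605469, 191.15272521972656), 81.58395385742188)
scene
blue (array([0.53145234, 0.05801348]), np.float64(0.031557097307744114)) ((539.1292114257812, 53.043182373046875), (62.555320739746094, 43.849327087402344), 57.096397399902344)Traceback (most recent call last):
  File "<stdin>", line 9, in <module>
AttributeError: 'NoneType' object has no attribute 'reshape'
```

View pics/top_cl.png

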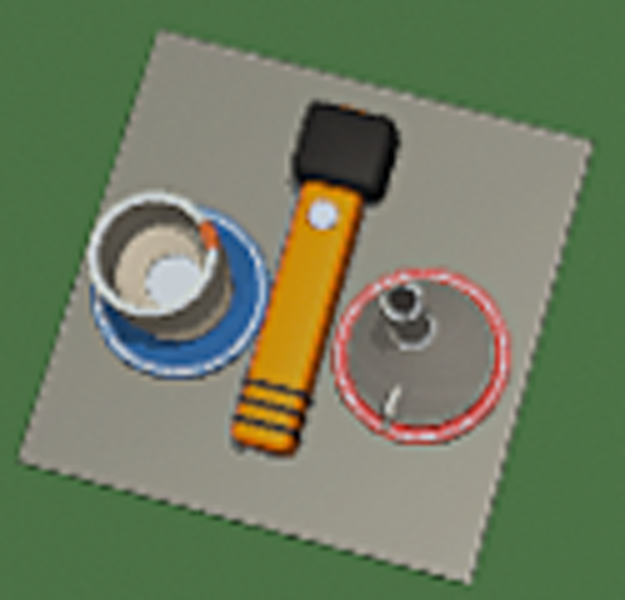

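View pics/top_tr.png

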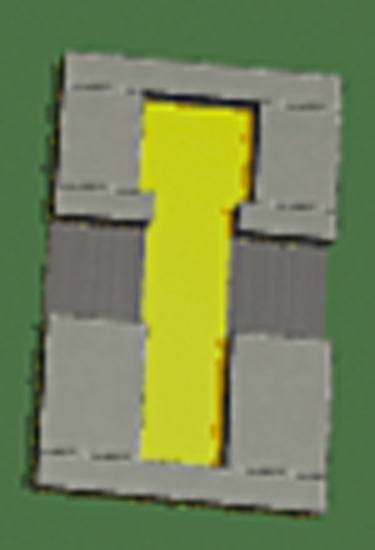

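```bash
python3 - <<'E'
from plant import cams
from h import *
d=cams.snapshot("top")
def tc(u,v): return (u/5+200-.4,v/5+190-.4)
L=[("red",(422,356),.007),("blue",(181,290),.007),("cuprim",(153,257),.073),("spouttop",(403,300),.112)]
for n,p,z in L: print(n,np.round(cast(d,tc(*p),z)[0],4))
# torch top centreline: head top far / tail end
for n,p,z in [("head TL",(313,103),.033),("head TR",(395,122),.033),("headBR",(380,200),.033),("headBL",(297,180),.033),("tailL",(234,440),.03),("tailR",(293,452),.03),("bodyL",(305,185),.030),("bodyR",(360,195),.03)]:
    print(n,np.round(cast(d,tc(*p),z)[0],4))
box=(200,190,325,310)
m=255-mask(d,(35,60,0),(85,255,255)); k=np.zeros_like(m);k[190:310,200:325]=255
c=big(m&k); print("plate",rectworld(d,c,.003))
ds=cams.snapshot("scene")
im=ds["image"];cv2.imwrite("pics/scene_cl.png",cv2.resize(im[200:300,320:425],None,fx=6,fy=6,interpolation=cv2.INTER_CUBIC))
cv2.imwrite("pics/scene_tr.png",cv2.resize(im[210:310,185:265],None,fx=6,fy=6,interpolation=cv2.INTER_CUBIC))
m=mask(ds,(0,0,0),(180,90,60),(440,170,570,260)); c=big(m);print("mat", rectworld(ds,c,.004))
y=mask(ds,(25,150,120),(35,255,255),(185,210,265,310)); c=big(y);print("yellow", rectworld(ds,c,.004))
E
```

```text
red [ 0.5005 -0.0458  0.007 ]
blue [0.5345 0.0568 0.007 ]
cuprim [0.5331 0.0565 0.073 ]
spouttop [ 0.5017 -0.046   0.112 ]
head TL [ 0.6075 -0.0045  0.033 ]
head TR [ 0.5973 -0.0392  0.033 ]
headBR [ 0.5633 -0.0319  0.033 ]
headBL [0.5737 0.0029 0.033 ]
tailL [0.4644 0.0314 0.03  ]
tailR [0.4582 0.0072 0.03  ]
bodyL [ 0.5722 -0.      0.03  ]
bodyR [ 0.5667 -0.0232  0.03  ]
plate ((529.0735473632812, 1.803802490234375), (200.70046997070312, 200.85113525390625), 72.15496063232422)
mat ((482.50067138671875, 324.65802001953125), (149.4115447998047, 219.30958557128906), 5.381775379180908)
yellow ((501.7027587890625, -310.07501220703125), (45.07810592651367, 150.90660095214844), 81.21974182128906)
```

View pics/scene_cl.png

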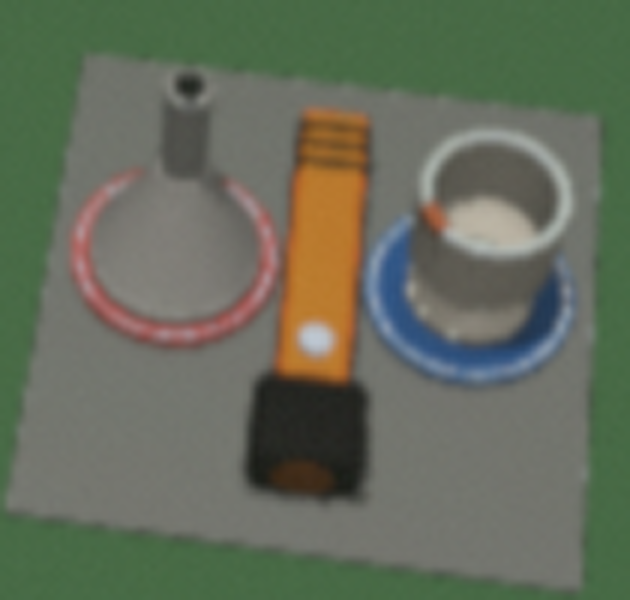

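```bash
cat >> h.py <<'E'
from scipy.spatial.transform import Rotation as Ro
def go(p,jaw_deg):
    """deltas to TCP p with tool straight down, jaws along jaw_deg (mod 180), in move units"""
    from plant import telemetry
    s=telemetry.get_state();R=Ro.from_quat(s["eef_rot"]);M=R.as_matrix()
    best=None
    for a in (jaw_deg,jaw_deg+180):
        y=np.array([np.cos(np.radians(a)),np.sin(np.radians(a)),0]);x=np.array([0,0,-1.]);T=np.c_[x,y,np.cross(x,y)]
        w=(Ro.from_matrix(T)*R.inv()).as_rotvec()/(np.pi/2)
        if best is None or np.linalg.norm(w)<np.linalg.norm(best): best=w
    j=np.degrees(np.arctan2(M[1,1],M[0,1]))
    print("t",round(s["clock"],2),"pos",np.round(s["tool_pos"],4),"jaw",round(j,1),"tilt",round(np.degrees(np.arccos(-M[2,0])),2),"open",round(s["opening"],3),"F",np.round(s["contact_force"],1),"q",np.round(s["q"],2))
    d=(np.array(p)-s["tool_pos"]);print(" d mm",np.round(d*1000,1)," units",np.round(d/.25,3)," w units",np.round(best,3))
E
python3 - <<'E'
from h import *
go([.534,.0567,.16],-18)
E
```

```text
t 0.35 pos [ 0.2311 -0.5806  0.2385] jaw -68.3 tilt 0.02 open 1.003 F [-0.2 -1.2  0.2] q [ 1.23  0.69 -0.19  1.57  0.16  0.9  -0.22]
 d mm [302.9 637.3 -78.5]  units [ 1.212  2.549 -0.314]  w units [-0.    -0.     0.559]
```

View pics/scene_tr.png

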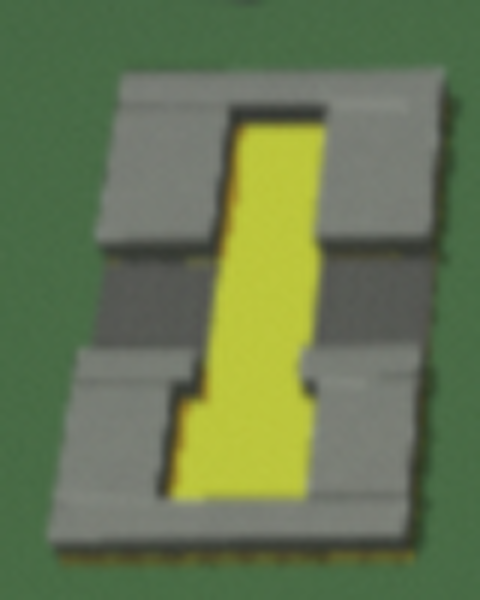

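Emit:
send_rows:
  commands: [0.08,0.18,0,0,0,0.04,0,0.08,0.18,0,0,0,0.04,0,0.08,0.18,0,0,0,0.04,0,0.08,0.18,0,0,0,0.04,0,0.08,0.18,0,0,0,0.04,0,0.08,0.18,0,0,0,0.04,0,0.08,0.18,0,0,0,0.04,0,0.08,0.18,0,0,0,0.04,0,0.08,0.18,0,0,0,0.04,0,0.08,0.18,0,0,0,0.04,0,0.08,0.18,0,0,0,0.04,0,0.08,0.18,0,0,0,0.04,0]
  newtons: 15

```text
clock: 1.55
tool_pos: [0.4695, -0.0368, 0.2402]
eef_rot: [0.596, 0.379, -0.593, 0.387]
contact_force: [1.4, -0.1, -0.4]
opening: 1.0
```

```bash
python3 - <<'E'
from plant import cams
from h import *
go([.534,.0567,.16],-18)
cv2.imwrite("pics/w1.png",cams.snapshot("wrist")["image"])
E
```

```text
t 1.55 pos [ 0.4695 -0.0368  0.2402] jaw -24.4 tilt 0.76 open 1.0 F [ 1.4 -0.1 -0.4] q [ 0.21  0.5  -0.36  2.02  0.29  0.66 -0.76]
 d mm [ 64.5  93.5 -80.2]  units [ 0.258  0.374 -0.321]  w units [0.004 0.007 0.071]
```

View pics/w1.png

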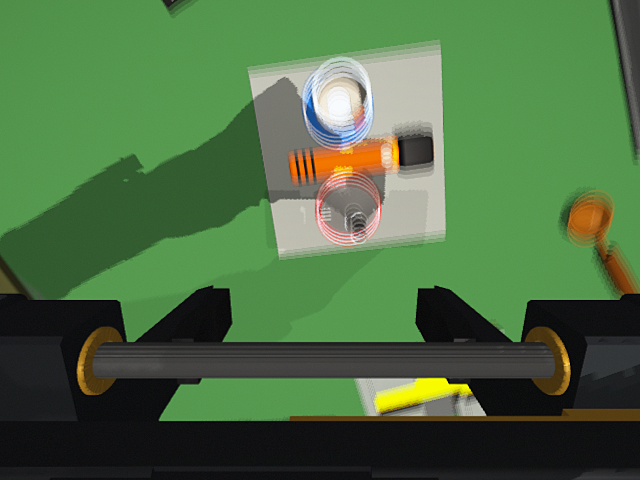

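The wrist view is blurred because the arm was moving. I take it again at rest.

Emit:
send_rows:
  commands: [0,0,0,0,0,0.03,0,0,0,0,0,0,0.02,0,0,0,0,0,0,0,0]

```text
clock: 1.9
tool_pos: [0.4755, -0.0219, 0.2413]
eef_rot: [0.58, 0.411, -0.567, 0.417]
contact_force: [0.1, -0.4, 0.2]
opening: 1.001
```

```bash
python3 - <<'E'
from plant import cams
from h import *
go([.534,.0567,.16],-18)
d=cams.snapshot("wrist"); cv2.imwrite("pics/w2.png",cv2.resize(d["image"][20:280,230:470],None,fx=2.3,fy=2.3,interpolation=cv2.INTER_CUBIC))
b=mask(d,(100,120,60),(125,255,255)); c=big(b); h=cv2.convexHull(c); 
print(np.round(proj(d,[[.534,.0567,.007],[.534,.0567,.073],[.5005,-.0458,.007],[.501,-.046,.112],[.5317,-.001,.033]]),1))
E
```

```text
t 1.9 pos [ 0.4755 -0.0219  0.2413] jaw -18.4 tilt 1.14 open 1.001 F [ 0.1 -0.4  0.2] q [ 0.22  0.51 -0.4   2.01  0.31  0.66 -0.7 ]
 d mm [ 58.5  78.6 -81.3]  units [ 0.234  0.314 -0.325]  w units [-0.003  0.012  0.004]
[[348.3 135.5]
 [354.9 130.1]
 [347.  233.4]
 [358.1 259.1]
 [364.8 189.6]]
```

View pics/w2.png

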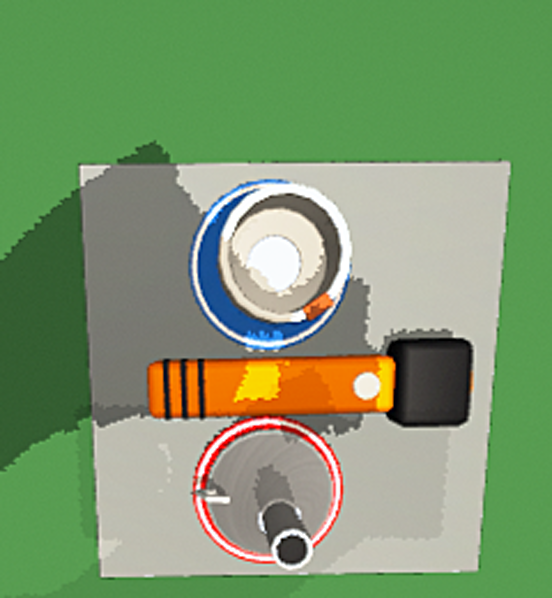

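The wrist view confirms the estimates. The cup rim centre is at (354,130), the red ring at (347,233) and the torch middle at (365,187), all within about 2 px of prediction. I go above the cup.

Emit:
send_rows:
  commands: [0.08,0.1,-0.1,0,0.004,0,0,0.08,0.1,-0.1,0,0.004,0,0,0.05,0.07,-0.1,0,0.004,0,0,0.02,0.03,-0.05,0,0,0,0,0,0,-0.02,0,0,0,0,0,0,0,0,0,0,0]

```text
clock: 2.55
tool_pos: [0.5338, 0.0447, 0.1465]
eef_rot: [-0.577, -0.407, 0.578, -0.409]
contact_force: [-0.1, -0.2, -0.4]
opening: 1.003
```

```bash
python3 - <<'E'
from h import *
go([.5335,.0567,.040],-18)
E
```

```text
t 2.55 pos [0.5338 0.0447 0.1465] jaw -19.6 tilt 0.17 open 1.003 F [-0.1 -0.2 -0.4] q [ 0.01  0.72 -0.3   1.92  0.38  0.56 -0.89]
 d mm [  -0.3   12.  -106.5]  units [-0.001  0.048 -0.426]  w units [0.002 0.001 0.018]
```

Emit:
send_rows:
  commands: [0,0.03,-0.04,0,0,0.018,0,0,0.018,-0.04,0,0,0,0,0,0,-0.04,0,0,0,0,0,0,-0.03,0,0,0,0,0,0,0,0,0,0,0]

```text
clock: 3.05
tool_pos: [0.5332, 0.0538, 0.1084]
eef_rot: [-0.572, -0.413, 0.572, -0.417]
contact_force: [0.5, -0.4, -0.5]
opening: 1.002
```

```bash
python3 - <<'E'
from h import *
from plant import cams
go([.5335,.0567,.040],-18)
d=cams.snapshot("wrist"); cv2.imwrite("pics/w3.png",d["image"])
E
```

```text
t 3.05 pos [0.5332 0.0538 0.1084] jaw -18.1 tilt 0.32 open 1.002 F [ 0.5 -0.4 -0.5] q [-0.03  0.78 -0.26  1.94  0.42  0.47 -0.92]
 d mm [  0.3   2.9 -68.4]  units [ 0.001  0.011 -0.274]  w units [0.003 0.002 0.001]
```

View pics/w3.png

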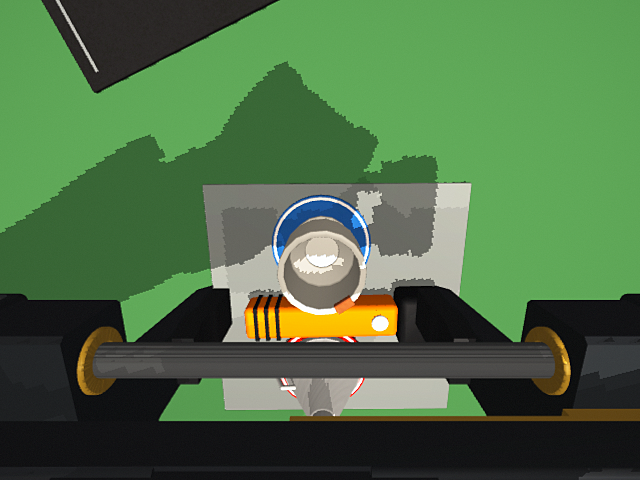

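The fingers straddle the cup, whose rim is centred at (322,270). I descend.

Emit:
send_rows:
  commands: [0,0.012,-0.05,0,0,0,0,0,0,-0.06,0,0,0,0,0,0,-0.06,0,0,0,0,0,0,-0.05,0,0,0,0,0,0,-0.04,0,0,0,0,0,0,-0.014,0,0,0,0,0,0,0,0,0,0,0]

```text
clock: 3.8
tool_pos: [0.5345, 0.0582, 0.0359]
eef_rot: [0.574, 0.413, -0.571, 0.417]
contact_force: [-0.0, 0.2, 0.5]
opening: 0.999
```

```bash
python3 - <<'E'
from h import *
go([.5335,.0567,.040],-18)
E
```

```text
t 3.8 pos [0.5345 0.0582 0.0359] jaw -18.1 tilt 0.42 open 0.999 F [-0.   0.2  0.5] q [-0.1   0.91 -0.17  1.97  0.48  0.3  -0.98]
 d mm [-1.  -1.5  4.1]  units [-0.004 -0.006  0.016]  w units [0.002 0.004 0.001]
```

Emit:
send_rows:
  commands: [-0.003,-0.006,0.016,0,0,0,0,0,0,0,0,0,0,0.2,0,0,0,0,0,0,0.3,0,0,0,0,0,0,0.5,0,0,0,0,0,0,1,0,0,0,0,0,0,1,0,0,0,0,0,0,1,0,0,0,0,0,0,1,0,0,0,0,0,0,1]
  newtons: 15

```text
clock: 4.7
tool_pos: [0.5349, 0.0567, 0.0422]
eef_rot: [0.575, 0.412, -0.57, 0.418]
contact_force: [0.4, -0.9, -0.4]
opening: 0.586
```

```bash
python3 - <<'E'
from h import *
go([.5335,.0567,.040],-18)
E
```

```text
t 4.7 pos [0.5349 0.0567 0.0422] jaw -18.1 tilt 0.59 open 0.586 F [ 0.4 -0.9 -0.4] q [-0.09  0.89 -0.17  1.97  0.48  0.31 -0.97]
 d mm [-1.4  0.  -2.2]  units [-0.006  0.    -0.009]  w units [0.001 0.006 0.002]
```

The cup is gripped at about 51.6 mm. I lift it and carry it to the mat.

Emit:
send_rows:
  commands: [0,0,0.04,0,0,0,1,0,0,0.08,0,0,0,1,0,0,0.1,0,0,0,1,0,0,0.08,0,0,0,1,-0.01,0.08,0.03,0,0,0,1,-0.02,0.12,0,0,0,0,1,-0.03,0.15,0,0,0,0,1,-0.03,0.16,0,0,0,0,1,-0.03,0.16,0,0,0,0,1,-0.03,0.16,0,0,0,0,1,-0.03,0.16,0,0,0,0,1,-0.03,0.1,0,0,0,0,1]

```text
clock: 5.9
tool_pos: [0.4804, 0.3311, 0.1353]
eef_rot: [0.578, 0.407, -0.573, 0.415]
contact_force: [0.8, 0.9, -1.1]
opening: 0.592
```

```bash
python3 - <<'E'
from h import *
from plant import cams
go([.479,.3735,.0392],-18)
d=cams.snapshot("top"); cv2.imwrite("pics/t4.png",d["image"])
E
```

```text
t 5.9 pos [0.4804 0.3311 0.1353] jaw -18.9 tilt 0.81 open 0.592 F [ 0.8  0.9 -1.1] q [-0.56  0.78 -0.23  1.79  0.3   0.6  -1.3 ]
 d mm [ -1.4  42.4 -96.1]  units [-0.006  0.169 -0.384]  w units [0.003 0.008 0.01 ]
```

View pics/t4.png

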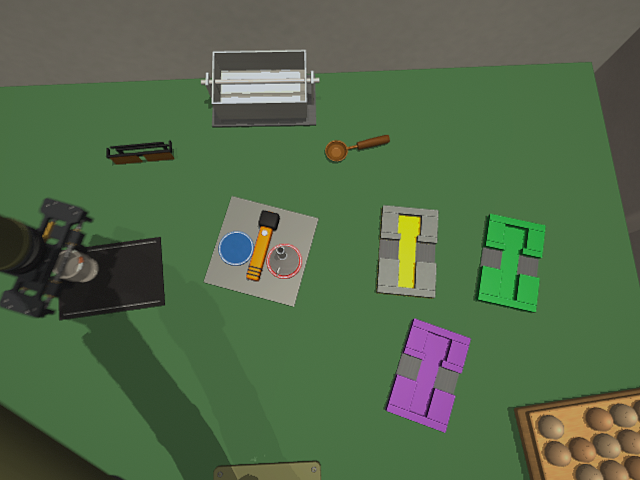

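The top view shows the cup held over the mat at (75,265), with the torch and funnel undisturbed. I settle over the target.

Emit:
send_rows:
  commands: [0,0.08,0,0,0.008,0.01,1,0,0.05,-0.05,0,0,0,1,0,0.02,-0.06,0,0,0,1,0,0,-0.06,0,0,0,1,0,0,-0.05,0,0,0,1,0,0,-0.03,0,0,0,1,0,0,0,0,0,0,1]

```text
clock: 6.65
tool_pos: [0.4763, 0.372, 0.0678]
eef_rot: [-0.569, -0.416, 0.573, -0.418]
contact_force: [1.2, -0.5, -0.4]
opening: 0.597
```

```bash
python3 - <<'E'
from h import *
from plant import cams
go([.479,.3735,.0392],-18)
d=cv2.imread("pics/t4.png");
d={**cams.snapshot("top"),"image":d}
c=big(mask(d,(100,100,60),(125,255,255),(200,190,325,310))); p=cast(d,c.reshape(-1,2),.007)[:,:2]; print("blue",circ(p),cv2.minEnclosingCircle(p.astype(np.float32)))
E
```

```text
t 6.65 pos [0.4763 0.372  0.0678] jaw -17.7 tilt 0.36 open 0.597 F [ 1.2 -0.5 -0.4] q [-0.63  0.9  -0.2   1.74  0.32  0.54 -1.34]
 d mm [  2.7   1.5 -28.6]  units [ 0.011  0.006 -0.114]  w units [ 0.004 -0.002 -0.003]
blue (array([0.53452549, 0.05754154]), np.float64(0.032771092774356934)) ((0.5326857566833496, 0.058398693799972534), 0.0360366553068161)
```

Emit:
send_rows:
  commands: [0.01,0,-0.03,0,0,0,1,0,0,-0.03,0,0,0,1,0,0,-0.02,0,0,0,1,0,0,-0.015,0,0,0,1,0,0,0,0,0,0,1,0,0,0,0,0,0,1]

```text
clock: 7.3
tool_pos: [0.4806, 0.372, 0.0438]
eef_rot: [-0.571, -0.416, 0.572, -0.418]
contact_force: [-0.0, -0.2, -0.3]
opening: 0.597
```

```bash
python3 - <<'E'
from h import *
go([.479,.3735,.0392],-18)
E
```

```text
t 7.3 pos [0.4806 0.372  0.0438] jaw -17.8 tilt 0.2 open 0.597 F [-0.  -0.2 -0.3] q [-0.63  0.94 -0.19  1.74  0.33  0.49 -1.35]
 d mm [-1.6  1.5 -4.6]  units [-0.007  0.006 -0.018]  w units [ 0.002 -0.    -0.002]
```

Emit:
send_rows:
  commands: [0,0,-0.008,0,0,0,1,0,0,-0.006,0,0,0,1,0,0,0,0,0,0,1]

```text
clock: 7.6
tool_pos: [0.4808, 0.3725, 0.0406]
eef_rot: [-0.571, -0.416, 0.572, -0.418]
contact_force: [-0.1, -0.1, -1.5]
opening: 0.591
```

Emit:
send_rows:
  commands: [0,0,-0.004,0,0,0,1,0,0,0,0,0,0,1]

```text
clock: 7.8
tool_pos: [0.4809, 0.3726, 0.0397]
eef_rot: [-0.571, -0.416, 0.572, -0.418]
contact_force: [-0.4, -0.1, -0.7]
opening: 0.592
```

Emit:
send_rows:
  commands: [0,0,-0.004,0,0,0,1,0,0,0,0,0,0,1]

```text
clock: 8.0
tool_pos: [0.4811, 0.3729, 0.0395]
eef_rot: [-0.571, -0.416, 0.571, -0.418]
contact_force: [0.4, -1.1, -0.9]
opening: 0.593
```

Emit:
send_rows:
  commands: [0,0,-0.004,0,0,0,1,0,0,0,0,0,0,1]

```text
clock: 8.2
tool_pos: [0.4812, 0.3732, 0.0395]
eef_rot: [0.572, 0.416, -0.571, 0.418]
contact_force: [0.6, -0.5, -0.5]
opening: 0.591
```

Emit:
send_rows:
  commands: [0,0,-0.008,0,0,0,1,0,0,0,0,0,0,1]

```text
clock: 8.4
tool_pos: [0.4809, 0.3736, 0.0391]
eef_rot: [0.572, 0.416, -0.571, 0.418]
contact_force: [-0.4, -0.3, -0.9]
opening: 0.592
```

```bash
python3 - <<'E'
from h import *
from plant import cams
d=cams.snapshot("scene"); cv2.imwrite("pics/s5.png",cv2.resize(d["image"][150:280,420:600],None,fx=4,fy=4,interpolation=cv2.INTER_CUBIC))
go([.479,.3735,.0392],-18)
E
```

```text
t 8.45 pos [0.481  0.3736 0.039 ] jaw -17.8 tilt 0.15 open 0.593 F [ 0.3  0.6 -0.5] q [-0.63  0.95 -0.19  1.74  0.34  0.48 -1.35]
 d mm [-2.  -0.1  0.2]  units [-0.008 -0.     0.001]  w units [ 0.001  0.002 -0.003]
```

View pics/s5.png

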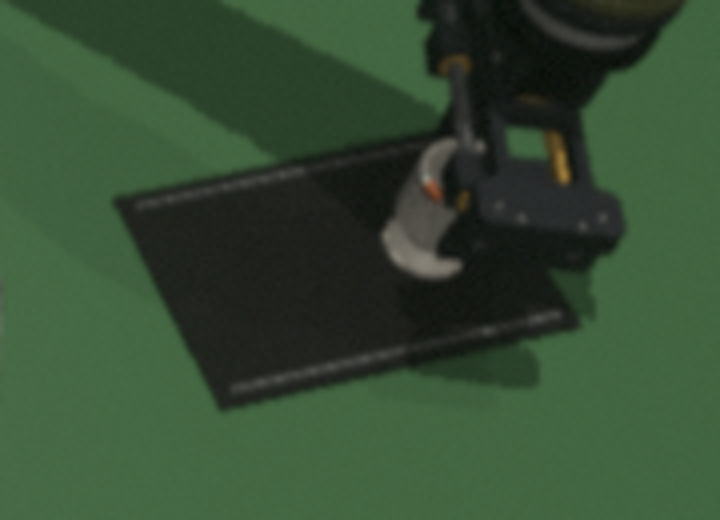

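Emit:
send_rows:
  commands: [0,0,-0.012,0,0,0,1,0,0,0,0,0,0,1]

```text
clock: 8.65
tool_pos: [0.4813, 0.3741, 0.0382]
eef_rot: [0.572, 0.416, -0.57, 0.418]
contact_force: [0.4, 0.1, -0.2]
opening: 0.593
```

Emit:
send_rows:
  commands: [0,0,-0.012,0,0,0,1]

```text
clock: 8.75
tool_pos: [0.4817, 0.3745, 0.0368]
eef_rot: [0.573, 0.416, -0.57, 0.418]
contact_force: [-4.2, -2.9, 25.7]
opening: 0.594
```

Emit:
send_rows:
  commands: [0,0,-0.012,0,0,0,1]

```text
clock: 8.85
tool_pos: [0.4818, 0.3748, 0.0359]
eef_rot: [0.573, 0.416, -0.569, 0.418]
contact_force: [-5.3, -3.6, 24.7]
opening: 0.594
```

In contact. I relax, then open.

Emit:
send_rows:
  commands: [0,0,0.003,0,0,0,1,0,0,0,0,0,0,0.38,0,0,0,0,0,0,0.3,0,0,0,0,0,0,0.2,0,0,0,0,0,0,0,0,0,0,0,0,0,0,0,0,0,0,0,0,0]

```text
clock: 9.55
tool_pos: [0.4817, 0.3745, 0.0348]
eef_rot: [0.573, 0.416, -0.57, 0.418]
contact_force: [-0.3, -0.0, 0.3]
opening: 0.998
```

```bash
python3 - <<'E'
from h import *
from plant import cams
d=cams.snapshot("scene"); cv2.imwrite("pics/s6.png",cv2.resize(d["image"][150:280,420:600],None,fx=4,fy=4,interpolation=cv2.INTER_CUBIC))
go([.481,.374,.15],-18)
E
```

```text
t 9.6 pos [0.4818 0.3745 0.0349] jaw -17.8 tilt 0.29 open 0.999 F [ 0.1 -0.4 -0.3] q [-0.64  0.96 -0.18  1.74  0.34  0.47 -1.36]
 d mm [ -0.8  -0.5 115.1]  units [-0.003 -0.002  0.46 ]  w units [-0.     0.003 -0.002]
```

View pics/s6.png

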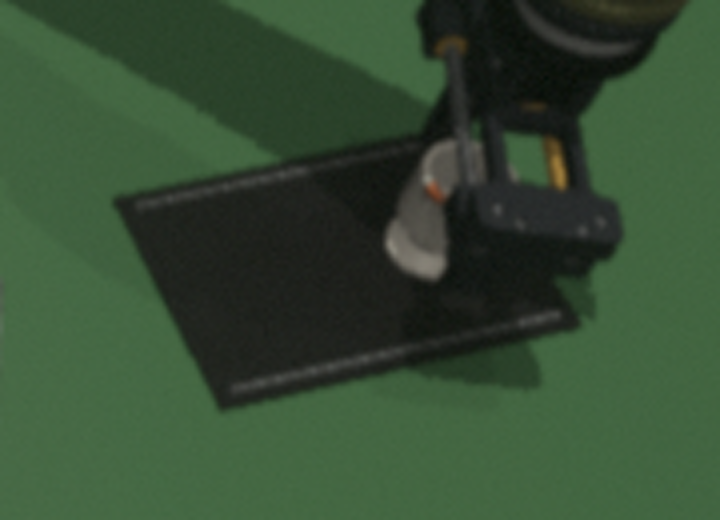

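Emit:
send_rows:
  commands: [0,0,0.06,0,0,0,0,0,0,0.12,0,0,0,0,0,0,0.15,0,0,0,0,0,0,0.15,0,0,0,0,0,-0.08,0.05,0,0,0,0,0.01,-0.18,0,0,0,0,0,0.01,-0.18,0,0,0,0,0,0.01,-0.18,0,0,0,0,0,0.01,-0.18,0,0,0,0,0,0.01,-0.18,0,0,0,0,0,0.01,-0.18,0,0,0,0,0,0.01,-0.18,0,0,0,0,0]

```text
clock: 10.8
tool_pos: [0.4984, 0.039, 0.1865]
eef_rot: [0.577, 0.421, -0.559, 0.422]
contact_force: [2.0, -0.5, -0.6]
opening: 0.999
```

```bash
python3 - <<'E'
from h import *
from plant import cams
d=cams.snapshot("top"); cv2.imwrite("pics/t6.png",d["image"])
go([.501,-.0459,.076],-18)
E
```

```text
t 10.85 pos [0.498  0.0275 0.186 ] jaw -17.6 tilt 1.11 open 1.002 F [-0.4 -6.7  0.2] q [ 0.06  0.61 -0.32  2.01  0.36  0.55 -0.82]
 d mm [   3.   -73.4 -110. ]  units [ 0.012 -0.294 -0.44 ]  w units [-0.003  0.012 -0.004]
```

View pics/t6.png

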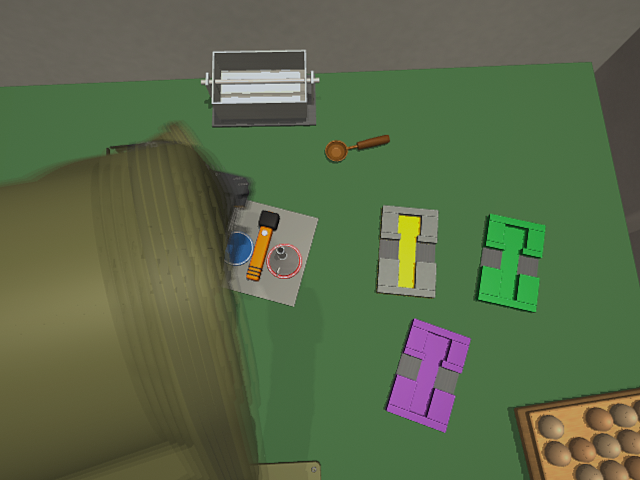

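The arm covers the left side of the top view. The torch and funnel are unmoved.

Emit:
send_rows:
  commands: [0.01,-0.1,0,0,0.01,0,0,0,-0.1,-0.06,0,0,0,0,0,-0.06,-0.06,0,0,0,0,0,0,0,0,0,0,0,0,0,0,0,0,0,0]

```text
clock: 11.35
tool_pos: [0.5021, -0.0442, 0.1608]
eef_rot: [0.576, 0.413, -0.569, 0.416]
contact_force: [-0.1, 0.6, 0.3]
opening: 1.001
```

```bash
python3 - <<'E'
from h import *
from plant import cams
d=cams.snapshot("wrist"); cv2.imwrite("pics/w6.png",d["image"])
go([.501,-.0459,.076],-18)
E
```

```text
t 11.4 pos [ 0.5021 -0.0441  0.1608] jaw -18.1 tilt 0.61 open 1.0 F [ 0.4  0.1 -0. ] q [ 0.19  0.66 -0.31  2.01  0.39  0.52 -0.72]
 d mm [ -1.1  -1.8 -84.8]  units [-0.004 -0.007 -0.339]  w units [-0.001  0.007  0.002]
```

View pics/w6.png

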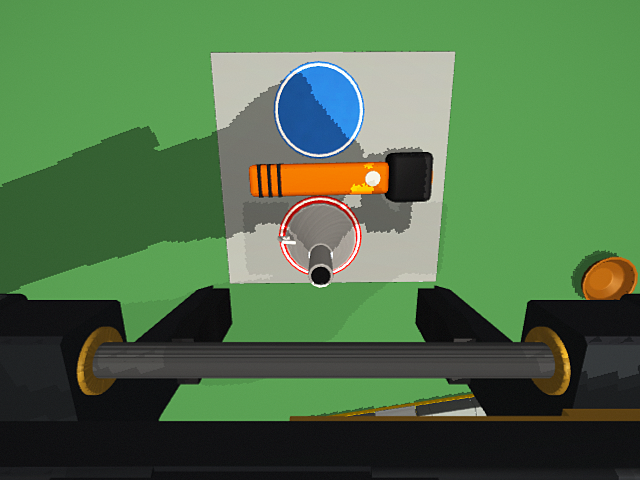

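A clear view. The blue ring is at (319,110), the torch spans columns 249–433 at row 178, the red ring is at (320,237) and the spout top at (320,276). I measure from here.

```bash
python3 - <<'E'
from h import *
from plant import cams
d=cams.snapshot("wrist")
c=big(mask(d,(95,80,60),(125,255,255),(250,40,400,170))); p=cast(d,c.reshape(-1,2),.007)[:,:2]; print("blue(inner)",circ(p))
# white ring outer blue
print("blue pix", cast(d,(319,109.5),.007)[0])
rd=mask(d,(0,140,90),(5,255,255),(260,185,380,290))|mask(d,(174,120,90),(180,255,255),(260,185,380,290))
ys,xs=np.nonzero(rd); h=cv2.convexHull(np.c_[xs,ys].astype(np.int32)); print("red",circ(cast(d,h.reshape(-1,2),.007)[:,:2]))
print("spout",cast(d,(320.5,275),.112)[0])
for n,uv,z in [("tail",(249,180.5),.02),("headend",(433,176.5),.02),("bodyT",(320,163.5),.029),("bodyB",(320,196),.029),("headT",(410,152.5),.033),("headB",(410,201.5),.033)]:
    print(n,np.round(cast(d,uv,z)[0],4))
o=mask(d,(5,130,90),(22,255,255),(240,150,400,205)); c=big(o); print("orange", rectworld(d,c,.029))
E
```

```text
blue(inner) (array([0.5326631 , 0.05725382]), np.float64(0.037455023434138465))
blue pix [0.5333133  0.05837773 0.007     ]
red (array([ 0.49978477, -0.04491863]), np.float64(0.03781395625327412))
spout [ 0.50026694 -0.04476619  0.112     ]
tail [0.4597 0.0225 0.02  ]
headend [ 0.6071 -0.0227  0.02  ]
bodyT [0.5205 0.0171 0.029 ]
bodyB [ 0.5123 -0.0074  0.029 ]
headT [0.5903 0.003  0.033 ]
headB [ 0.5808 -0.0343  0.033 ]
orange ((527.6570434570312, 2.254619598388672), (25.880090713500977, 87.77958679199219), 73.03182983398438)
```

Emit:
send_rows:
  commands: [-0.007,-0.005,-0.06,0,0,0,0,0,0,-0.08,0,0,0,0.3,0,0,-0.08,0,0,0,0.3,0,0,-0.07,0,0,0,0.3,0,0,-0.04,0,0,0,0.3,0,0,0,0,0,0,0.3,0,0,0,0,0,0,0.3]

```text
clock: 12.15
tool_pos: [0.5056, -0.0344, 0.0816]
eef_rot: [0.578, 0.416, -0.561, 0.422]
contact_force: [0.1, 0.2, 0.9]
opening: 0.702
```

```bash
python3 - <<'E'
from h import *
go([.5003,-.0454,.076],-18)
E
```

```text
t 12.15 pos [ 0.5056 -0.0344  0.0816] jaw -17.3 tilt 1.4 open 0.702 F [0.1 0.2 0.9] q [ 0.1   0.8  -0.2   2.06  0.48  0.3  -0.8 ]
 d mm [ -5.3 -11.   -5.6]  units [-0.021 -0.044 -0.022]  w units [-0.004  0.015 -0.008]
```

Emit:
send_rows:
  commands: [-0.015,-0.03,0,-0.004,0.015,-0.008,0.3,-0.006,-0.014,-0.01,0,0,0,0.3,0,0,-0.01,0,0,0,0.3,0,0,0,0,0,0,0.3]

```text
clock: 12.55
tool_pos: [0.5022, -0.0445, 0.0791]
eef_rot: [0.574, 0.415, -0.57, 0.417]
contact_force: [-0.3, -0.3, -0.0]
opening: 0.702
```

```bash
python3 - <<'E'
from h import *
go([.5003,-.0454,.076],-18)
E
```

```text
t 12.55 pos [ 0.5022 -0.0445  0.0791] jaw -17.9 tilt 0.32 open 0.702 F [-0.3 -0.3 -0. ] q [ 0.12  0.81 -0.2   2.05  0.48  0.32 -0.79]
 d mm [-1.9 -0.9 -3.1]  units [-0.007 -0.004 -0.012]  w units [-0.001  0.003 -0.001]
```

Emit:
send_rows:
  commands: [-0.007,-0.004,-0.012,0,0,0,0.3,0,0,0,0,0,0,0.6,0,0,0,0,0,0,0.7,0,0,0,0,0,0,1,0,0,0,0,0,0,1,0,0,0,0,0,0,1,0,0,0,0,0,0,1,0,0,0,0,0,0,1,0,0,0,0,0,0,1]
  newtons: 20

```text
clock: 13.45
tool_pos: [0.5004, -0.0449, 0.0761]
eef_rot: [0.574, 0.416, -0.569, 0.417]
contact_force: [-0.6, 0.1, -0.4]
opening: 0.169
```

```bash
python3 - <<'E'
from h import *
go([.5003,-.0454,.076],-18)
E
```

```text
t 13.45 pos [ 0.5004 -0.0449  0.0761] jaw -17.9 tilt 0.37 open 0.169 F [-0.6  0.1 -0.4] q [ 0.12  0.81 -0.2   2.06  0.48  0.3  -0.79]
 d mm [-0.1 -0.5 -0.1]  units [-0.    -0.002 -0.   ]  w units [-0.001  0.004 -0.001]
```

Emit:
send_rows:
  commands: [0,0,0.04,0,0,0,1,0,0,0.08,0,0,0,1,0,0,0.1,0,0,0,1,0,0,0.08,0,0,0,1,0,0.08,0.03,0,0,0,1,-0.01,0.12,0,0,0,0,1,-0.01,0.15,0,0,0,0,1,-0.01,0.16,0,0,0,0,1,-0.01,0.16,0,0,0,0,1,-0.01,0.16,0,0,0,0,1,0,0.16,0,0,0,0,1,0,0.08,0,0,0,0,1]

```text
clock: 14.65
tool_pos: [0.4848, 0.2265, 0.1692]
eef_rot: [0.576, 0.411, -0.572, 0.414]
contact_force: [-0.6, -0.6, -0.7]
opening: 0.17
```

```bash
python3 - <<'E'
from h import *
from plant import cams
d=cams.snapshot("top"); cv2.imwrite("pics/t7.png",d["image"])
go([.488,.273,.073],-18)
E
```

```text
t 14.7 pos [0.4847 0.23   0.1694] jaw -18.4 tilt 0.54 open 0.172 F [ 0.7  4.3 -1.3] q [-0.37  0.68 -0.27  1.91  0.31  0.58 -1.15]
 d mm [  3.3  43.  -96.4]  units [ 0.013  0.172 -0.386]  w units [-0.002  0.006  0.004]
```

View pics/t7.png

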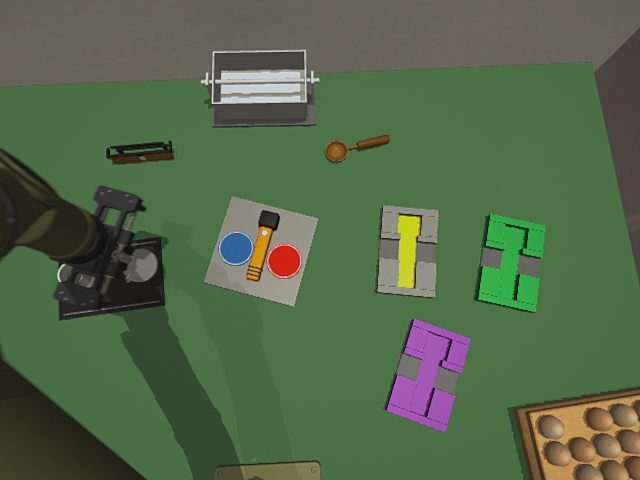

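The funnel is held over the mat at (140,265). The cup stands, and the torch is unmoved.

Emit:
send_rows:
  commands: [0.01,0.08,0,0,0.006,0.004,1,0,0.05,-0.05,0,0,0,1,0,0.02,-0.06,0,0,0,1,0,0,-0.06,0,0,0,1,0,0,-0.06,0,0,0,1,0,0,-0.05,0,0,0,1,0,0,-0.02,0,0,0,1,0,0,0,0,0,0,1]

```text
clock: 15.5
tool_pos: [0.4849, 0.2654, 0.0904]
eef_rot: [-0.571, -0.416, 0.573, -0.415]
contact_force: [0.5, -0.6, -1.1]
opening: 0.176
```

```bash
python3 - <<'E'
from h import *
go([.488,.273,.073],-18)
E
```

```text
t 15.5 pos [0.4849 0.2654 0.0904] jaw -18.0 tilt 0.19 open 0.176 F [ 0.5 -0.6 -1.1] q [-0.46  0.82 -0.21  1.9   0.35  0.46 -1.23]
 d mm [  3.1   7.6 -17.4]  units [ 0.012  0.03  -0.07 ]  w units [ 0.    -0.002  0.   ]
```

Emit:
send_rows:
  commands: [0.01,0.01,-0.03,0,0,0,1,0,0,-0.025,0,0,0,1,0,0,-0.008,0,0,0,1,0,0,0,0,0,0,1,0,0,0,0,0,0,1]

```text
clock: 16.0
tool_pos: [0.4887, 0.2682, 0.0745]
eef_rot: [-0.572, -0.416, 0.573, -0.415]
contact_force: [-0.6, 0.2, -0.4]
opening: 0.174
```

Emit:
send_rows:
  commands: [0,0,-0.008,0,0,0,1,0,0,-0.008,0,0,0,1]

```text
clock: 16.2
tool_pos: [0.4888, 0.2683, 0.0728]
eef_rot: [0.573, 0.415, -0.572, 0.415]
contact_force: [-5.6, -4.0, 30.2]
opening: 0.171
```

Emit:
send_rows:
  commands: [0,0,0.003,0,0,0,1,0,0,0,0,0,0,1,0,0,0,0,0,0,0.7,0,0,0,0,0,0,0.6,0,0,0,0,0,0,0.5,0,0,0,0,0,0,0.5,0,0,0.1,0,0,0,0.5,0,0,0.15,0,0,0,0.5,0,0,0.15,0,0,0,0.3,0,0,0.1,0,0,0,0]

```text
clock: 17.2
tool_pos: [0.486, 0.2668, 0.1991]
eef_rot: [-0.569, -0.416, 0.575, -0.415]
contact_force: [0.3, 0.7, 0.7]
opening: 0.663
```

```bash
python3 - <<'E'
from h import *
from plant import cams
go([.531,0.0005,.13],-17+90)
E
```

```text
t 17.2 pos [0.486  0.2668 0.1991] jaw -18.1 tilt 0.46 open 0.663 F [0.3 0.7 0.7] q [-0.41  0.66 -0.29  1.81  0.27  0.72 -1.17]
 d mm [  45.  -266.3  -69.1]  units [ 0.18  -1.065 -0.276]  w units [-0.002 -0.005 -0.988]
```

The rotation goes the positive way because that keeps joint 7 in range. I go above the torch.

Emit:
send_rows:
  commands: [0,-0.04,0,0,0,0.06,0,0.01,-0.1,0,0,0,0.09,0,0.02,-0.12,0,0,0,0.09,0,0.02,-0.14,0,0,0,0.09,0,0.02,-0.14,0,0,0,0.09,0,0.02,-0.14,0,0,0,0.09,0,0.02,-0.12,-0.02,0,0,0.09,0,0.02,-0.1,-0.04,0,0,0.09,0,0.02,-0.08,-0.04,0,0,0.09,0,0.01,-0.04,-0.04,0,0,0.09,0,0,0,-0.04,0,0,0.06,0,0,0,0,0,0,0,0]

```text
clock: 18.4
tool_pos: [0.528, 0.0021, 0.1568]
eef_rot: [0.129, 0.697, -0.129, 0.694]
contact_force: [-0.4, 0.6, -0.3]
opening: 1.002
```

```bash
python3 - <<'E'
from h import *
from plant import cams
go([.531,0.0005,.13],-17+90)
d=cams.snapshot("scene"); cv2.imwrite("pics/s8.png",d["image"])
d=cams.snapshot("wrist"); cv2.imwrite("pics/w8.png",d["image"])
E
```

```text
t 18.4 pos [0.528  0.0021 0.1568] jaw 69.0 tilt 0.26 open 1.002 F [-0.4  0.6 -0.3] q [ 0.33  0.77 -0.71  1.92  0.74  0.74  0.38]
 d mm [  3.   -1.6 -26.8]  units [ 0.012 -0.006 -0.107]  w units [-0.001 -0.003  0.044]
```

View pics/s8.png

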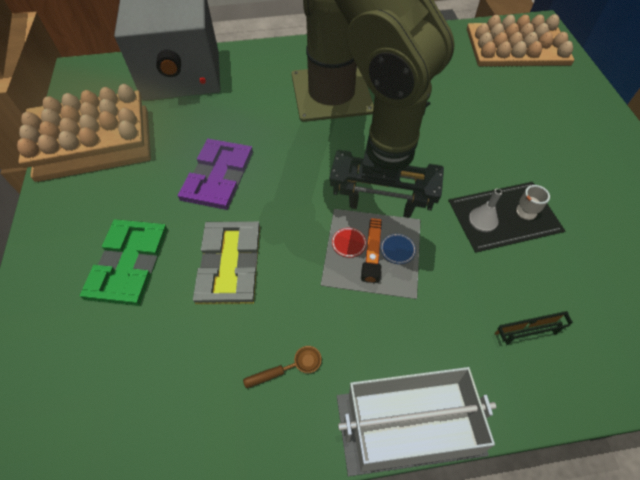

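View pics/w8.png

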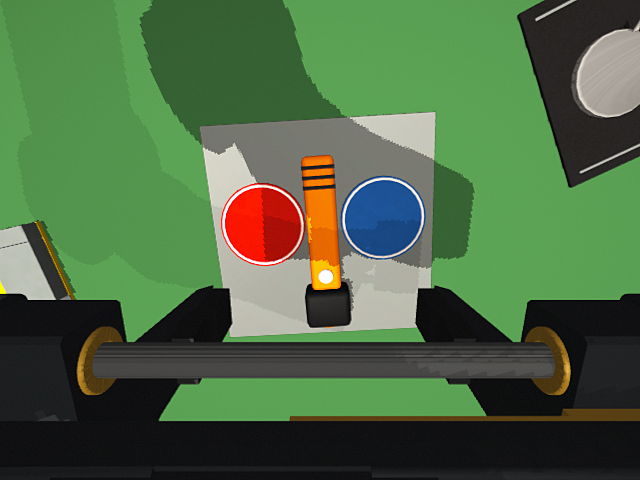

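Cup (533,203) and funnel (486,212) stand upright on the mat and the torch is in place. I refine the torch pose and the tray pose.

```bash
python3 - <<'E'
from h import *
from plant import cams
d=cams.snapshot("wrist")
for n,uv,z in [("tail",(317.5,156),.03),("bodyL,R",(303.5,200),.029),("",(333.5,200),.029),("b2",(309,270),.029),("",(339.5,270),.029),("headend",(329,326.5),.02),("red",(262.5,224.5),.007),("blue",(383.5,217.5),.007)]:
    print(n,np.round(cast(d,uv,z)[0],4))
o=mask(d,(5,130,90),(22,255,255),(290,150,350,300)); c=big(o); print("orange", rectworld(d,c,.029))
b=big(mask(d,(95,80,60),(125,255,255),(330,160,440,270)));print("blue",circ(cast(d,b.reshape(-1,2),.007)[:,:2]))
rd=mask(d,(0,140,90),(4,255,255),(210,170,303,280))|mask(d,(174,120,90),(180,255,255),(210,170,303,280))
print("red",circ(cast(d,big(rd).reshape(-1,2),.007)[:,:2]))
d=cams.snapshot("top")
def tc(u,v): return (u/5+370-.4,v/5+195-.4)
for n,p,z in [("TL",(65,55),.02),("TR",(341,75),.02),("BR",(325,512),.02),("BL",(35,487),.02),
  ("yTL",(144,97),.02),("yTR",(258,104),.02),("yBL",(143,460),.004),("yBR",(218,465),.004), ("slotTL",(57,216),.02),("slotBL",(48,318),.02),("slotTR",(334,238),.02),("slotBR",(330,338),.02)]:
    print(n,np.round(cast(d,tc(*p),z)[0],4))
E
```

```text
tail [0.4623 0.0239 0.03  ]
bodyL,R [0.4903 0.0006 0.029 ]
 [0.4992 0.0235 0.029 ]
b2 [ 0.5478 -0.0175  0.029 ]
 [0.5573 0.007  0.029 ]
headend [ 0.609  -0.0223  0.02  ]
red [ 0.4993 -0.0441  0.007 ]
blue [0.5325 0.0593 0.007 ]
orange ((527.2756958007812, 2.2962207794189453), (25.572975158691406, 87.14070892333984), 73.16094207763672)
blue (array([0.53241667, 0.05738604]), np.float64(0.03752482911557158))
red (array([ 0.49951618, -0.0450271 ]), np.float64(0.0335932111043011))
TL [ 0.6094 -0.2642  0.02  ]
TR [ 0.5946 -0.3828  0.02  ]
BR [ 0.4066 -0.3552  0.02  ]
BL [ 0.4228 -0.2362  0.02  ]
yTL [ 0.5888 -0.2967  0.02  ]
yTR [ 0.5833 -0.3456  0.02  ]
yBL [ 0.4338 -0.285   0.004 ]
yBR [ 0.4302 -0.3165  0.004 ]
slotTL [ 0.5378 -0.2548  0.02  ]
slotBL [ 0.4937 -0.2474  0.02  ]
slotTR [ 0.5224 -0.3718  0.02  ]
slotBR [ 0.4794 -0.3653  0.02  ]
```

Emit:
send_rows:
  commands: [0.02,-0.006,-0.06,0,0,0.045,0,0,0,-0.08,0,0,0,0,0,0,-0.08,0,0,0,0,0,0,-0.08,0,0,0,0,0,0,-0.06,0,0,0,0,0,0,-0.04,0,0,0,0,0,0,0,0,0,0,0]

```text
clock: 19.3
tool_pos: [0.5387, 0.0076, 0.0612]
eef_rot: [0.105, 0.695, -0.102, 0.704]
contact_force: [-0.1, 0.5, 0.2]
opening: 0.999
```

```bash
python3 - <<'E'
from h import *
go([.5335,0.0005,.013],73.1)
E
```

```text
t 19.3 pos [0.5387 0.0076 0.0612] jaw 73.1 tilt 0.71 open 0.999 F [-0.1  0.5  0.2] q [ 0.24  0.92 -0.58  1.95  0.95  0.56  0.27]
 d mm [ -5.2  -7.1 -48.2]  units [-0.021 -0.028 -0.193]  w units [-0.002  0.008 -0.   ]
```

Emit:
send_rows:
  commands: [-0.02,-0.028,-0.03,0,0.008,0,0,0,0,-0.04,0,0,0,0,0,0,-0.04,0,0,0,0,0,0,-0.03,0,0,0,0,0,0,0,0,0,0,0]

```text
clock: 19.8
tool_pos: [0.5348, 0.0002, 0.0253]
eef_rot: [0.105, 0.699, -0.103, 0.7]
contact_force: [0.7, -0.5, 0.4]
opening: 1.0
```

```bash
python3 - <<'E'
from h import *
go([.5335,0.0005,.013],73.1)
E
```

```text
t 19.8 pos [5.348e-01 2.000e-04 2.530e-02] jaw 73.1 tilt 0.21 open 1.0 F [ 0.7 -0.5  0.4] q [ 0.22  0.97 -0.52  1.96  1.02  0.5   0.22]
 d mm [ -1.3   0.3 -12.3]  units [-0.005  0.001 -0.049]  w units [-0.002  0.001  0.   ]
```

Emit:
send_rows:
  commands: [-0.005,0,-0.03,0,0,0,0,0,0,-0.018,0,0,0,0,0,0,0,0,0,0,0.2,0,0,0,0,0,0,0.5,0,0,0,0,0,0,0.6,0,0,0,0,0,0,1,0,0,0,0,0,0,1,0,0,0,0,0,0,1,0,0,0,0,0,0,1,0,0,0,0,0,0,1]
  newtons: 30

```text
clock: 20.8
tool_pos: [0.5342, 0.0007, 0.0131]
eef_rot: [0.105, 0.698, -0.103, 0.701]
contact_force: [-0.2, -0.8, 0.7]
opening: 0.294
```

```bash
python3 - <<'E'
from h import *
go([.5335,0.0005,.013],73.1)
E
```

```text
t 20.8 pos [0.5342 0.0007 0.0131] jaw 73.1 tilt 0.3 open 0.294 F [-0.2 -0.8  0.7] q [ 0.21  0.99 -0.49  1.96  1.06  0.47  0.19]
 d mm [-0.7 -0.2 -0.1]  units [-0.003 -0.001 -0.   ]  w units [-0.002  0.002  0.   ]
```

The torch is gripped at 26 mm. I lift it and carry it to the tray.

Emit:
send_rows:
  commands: [0,0,0.04,0,0,0,1,0,0,0.08,0,0,0,1,0,0,0.1,0,0,0,1,0,0,0.1,0,0,0,1,0,-0.06,0.06,0,0,0.01,1,-0.01,-0.1,0,0,0,0.02,1,-0.015,-0.14,0,0,0,0.02,1,-0.015,-0.15,0,0,0,0.02,1,-0.015,-0.15,0,0,0,0.01,1,-0.015,-0.15,0,0,0,0.01,1,-0.015,-0.15,0,0,0,0,1,-0.01,-0.1,0,0,0,0,1]

```text
clock: 22.0
tool_pos: [0.507, -0.2518, 0.1193]
eef_rot: [0.05, 0.704, -0.044, 0.707]
contact_force: [0.0, -0.0, -2.1]
opening: 0.292
```

Emit:
send_rows:
  commands: [-0.005,-0.06,0,0,0,0,1,0,0,0,0,0,0,1,0,0,0,0,0,0,1]

```text
clock: 22.3
tool_pos: [0.5028, -0.2727, 0.1198]
eef_rot: [0.053, 0.705, -0.048, 0.706]
contact_force: [0.3, 1.6, -2.6]
opening: 0.294
```

```bash
python3 - <<'E'
from h import *
from plant import cams
go([.5084,-.3097,.014],81.6)
d=cams.snapshot("wrist"); cv2.imwrite("pics/w9.png",d["image"])
E
```

```text
t 22.3 pos [ 0.5028 -0.2727  0.1198] jaw 81.8 tilt 0.37 open 0.294 F [ 0.3  1.6 -2.6] q [ 0.85  0.89 -0.77  1.81  0.84  0.8   1.07]
 d mm [   5.6  -37.  -105.8]  units [ 0.022 -0.148 -0.423]  w units [-0.004  0.001 -0.003]
```

View pics/w9.png

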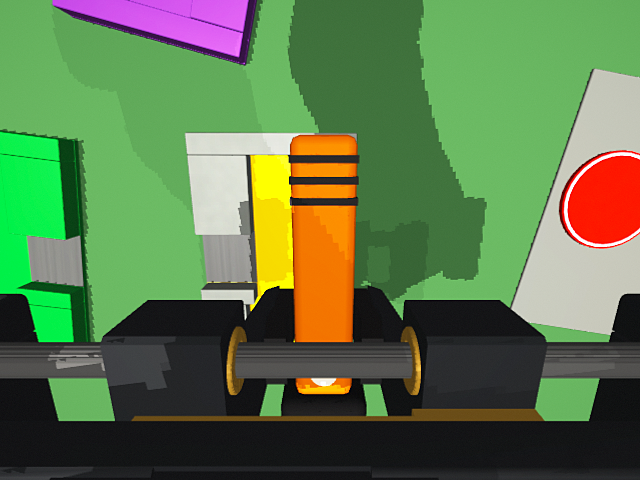

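The torch is held level, with its tail at (323,137). The tray lies to its left with the cutout edge at (250,155). I shift over it.

Emit:
send_rows:
  commands: [0.012,-0.07,-0.05,-0.004,0,0,1,0.01,-0.06,-0.05,0,0,0,1,0,-0.018,-0.04,0,0,0,1,0,0,0,0,0,0,1,0,0,0,0,0,0,1]

```text
clock: 22.85
tool_pos: [0.5094, -0.3092, 0.0809]
eef_rot: [0.048, 0.705, -0.048, 0.706]
contact_force: [1.4, -0.3, -1.5]
opening: 0.293
```

```bash
python3 - <<'E'
from h import *
from plant import cams
go([.5084,-.3097,.014],81.6)
d=cams.snapshot("wrist"); cv2.imwrite("pics/w10.png",d["image"])
a=np.radians(-8.4);o=np.array([.5084,-.3097]);ex=np.array([np.cos(a),np.sin(a)]);ey=np.array([-ex[1],ex[0]])
for x,y,z in [(-95,60,20),(-95,-60,20),(-80,18,20),(-80,-18,20),(-22,18,20),(-22,-18,20),(-22,60,20),(-22,-60,20)]:
    p=o+ex*x/1000+ey*y/1000; print((x,y),np.round(proj(d,[p[0],p[1],z/1000])[0],1))
E
```

```text
t 22.85 pos [ 0.5094 -0.3092  0.0809] jaw 82.2 tilt 0.05 open 0.293 F [ 1.4 -0.3 -1.5] q [ 0.87  0.97 -0.73  1.76  0.89  0.79  1.11]
 d mm [ -1.   -0.5 -66.9]  units [-0.004 -0.002 -0.267]  w units [-0.     0.    -0.007]
(-95, 60) [428.5 107.7]
(-95, -60) [218.1 105.7]
(-80, 18) [354.1 134.7]
(-80, -18) [292.3 134.2]
(-22, 18) [351.  232.1]
(-22, -18) [293.7 231.6]
(-22, 60) [417.8 232.7]
(-22, -60) [226.8 231.1]
```

View pics/w10.png

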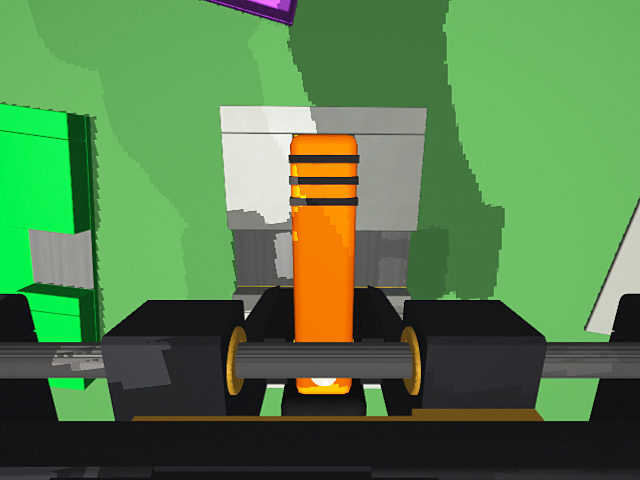

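The tray edges at (220,107)–(428,108) match prediction within about 2 px. I descend part way and recheck.

Emit:
send_rows:
  commands: [-0.004,0,-0.04,0,0,-0.007,1,0,0,-0.05,0,0,0,1,0,0,-0.05,0,0,0,1,0,0,-0.03,0,0,0,1,0,0,0,0,0,0,1,0,0,0,0,0,0,1]

```text
clock: 23.5
tool_pos: [0.5082, -0.3073, 0.0347]
eef_rot: [0.052, 0.705, -0.051, 0.705]
contact_force: [-0.6, -0.2, -1.3]
opening: 0.292
```

```bash
python3 - <<'E'
from h import *
from plant import cams
go([.5085,-.3092,.0141],81.6)
d=cams.snapshot("wrist"); cv2.imwrite("pics/w11.png",d["image"])
E
```

```text
t 23.5 pos [ 0.5082 -0.3073  0.0347] jaw 81.7 tilt 0.11 open 0.292 F [-0.6 -0.2 -1.3] q [ 0.84  1.03 -0.68  1.77  0.97  0.71  1.04]
 d mm [  0.3  -1.9 -20.6]  units [ 0.001 -0.008 -0.082]  w units [-0.001 -0.    -0.001]
```

View pics/w11.png

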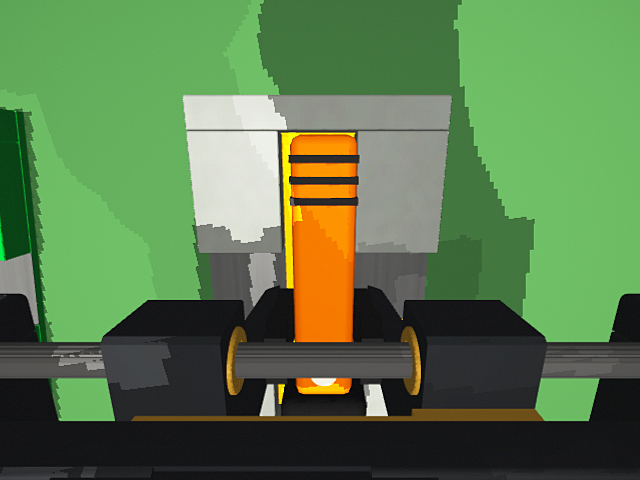

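The torch needs to move about 2 mm to the left in the image (–y), which agrees with the numbers. I shift and lower.

Emit:
send_rows:
  commands: [0.001,-0.009,-0.01,0,0,0,1,0,0,-0.02,0,0,0,1,0,0,-0.02,0,0,0,1,0,0,-0.012,0,0,0,1,0,0,0,0,0,0,1,0,0,0,0,0,0,1]

```text
clock: 24.15
tool_pos: [0.5092, -0.3102, 0.0189]
eef_rot: [0.052, 0.705, -0.051, 0.706]
contact_force: [-0.2, -0.3, -2.0]
opening: 0.291
```

```bash
python3 - <<'E'
from h import *
from plant import cams
go([.5085,-.3092,.0141],81.6)
d=cams.snapshot("wrist"); cv2.imwrite("pics/w12.png",d["image"])
E
```

```text
t 24.15 pos [ 0.5092 -0.3102  0.0189] jaw 81.6 tilt 0.12 open 0.291 F [-0.2 -0.3 -2. ] q [ 0.83  1.05 -0.66  1.77  0.99  0.69  1.03]
 d mm [-0.7  1.  -4.8]  units [-0.003  0.004 -0.019]  w units [-0.001  0.001 -0.   ]
```

View pics/w12.png

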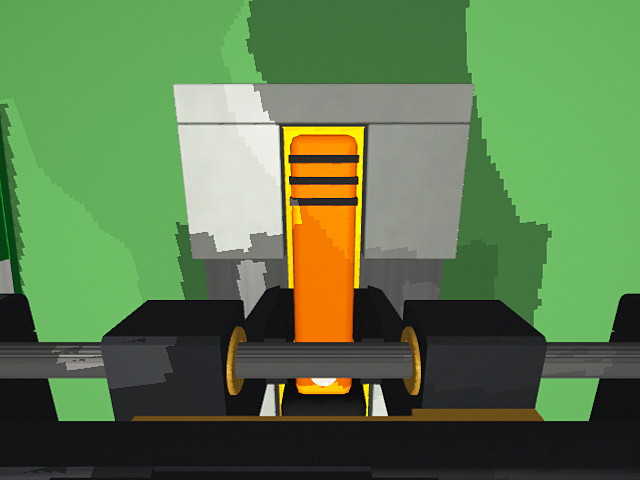

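The torch is centred in the cutout, with yellow visible evenly on both sides and at the tail. I lower the last few mm.

Emit:
send_rows:
  commands: [0,0,-0.01,0,0,0,1,0,0,-0.008,0,0,0,1,0,0,0,0,0,0,1]

```text
clock: 24.5
tool_pos: [0.5094, -0.3103, 0.0143]
eef_rot: [0.052, 0.704, -0.051, 0.706]
contact_force: [-0.6, -0.6, -0.8]
opening: 0.293
```

Emit:
send_rows:
  commands: [0,0,-0.005,0,0,0,1]

```text
clock: 24.6
tool_pos: [0.5095, -0.3103, 0.0141]
eef_rot: [0.052, 0.704, -0.052, 0.706]
contact_force: [-4.2, 0.2, 17.1]
opening: 0.291
```

Emit:
send_rows:
  commands: [0,0,0.002,0,0,0,1,0,0,0,0,0,0,0.65,0,0,0,0,0,0,0.5,0,0,0,0,0,0,0.5,0,0,0,0,0,0,0.5,0,0,0.04,0,0,0,0.5,0,0,0.08,0,0,0,0.5,0,0,0.12,0,0,0,0.5,0,0,0.15,0,0,0,0.3,0,0,0.15,0,0,0,0.3,0,0,0.15,0,0,0,0.3,0,0,0,0,0,0,0.3]

```text
clock: 25.8
tool_pos: [0.5092, -0.3085, 0.1969]
eef_rot: [0.051, 0.704, -0.05, 0.706]
contact_force: [0.0, -0.3, -0.4]
opening: 0.698
```

```bash
python3 - <<'E'
from h import *
from plant import cams
go([.4888,.2683,.0728],-18)
d=cams.snapshot("wrist"); cv2.imwrite("pics/w13.png",d["image"])
d=cams.snapshot("scene"); cv2.imwrite("pics/s13.png",d["image"])
E
```

```text
t 25.8 pos [ 0.5092 -0.3085  0.1969] jaw 81.8 tilt 0.22 open 0.698 F [ 0.  -0.3 -0.4] q [ 0.93  0.82 -0.85  1.68  0.72  0.98  1.24]
 d mm [ -20.4  576.8 -124.1]  units [-0.082  2.307 -0.497]  w units [-0.002  0.001  0.891]
```

View pics/w13.png

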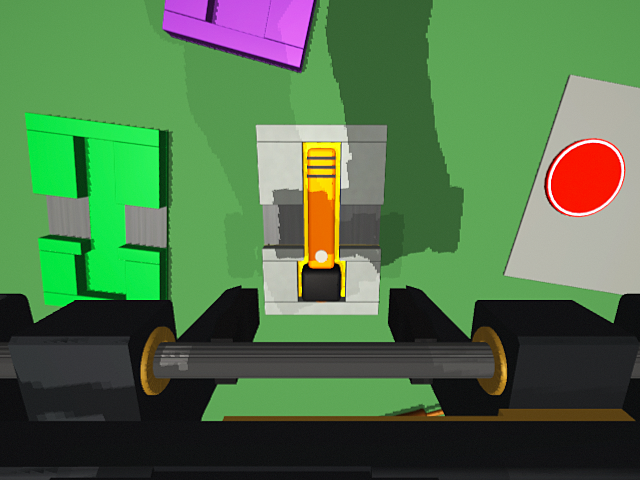

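View pics/s13.png

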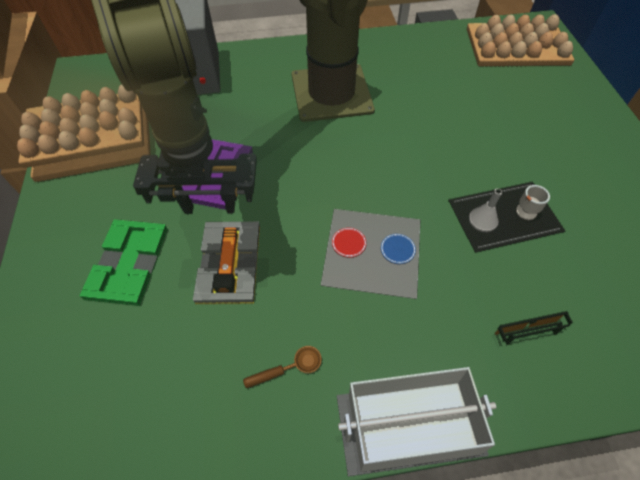

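The torch is seated, with yellow gaps all round in the wrist view. Now the funnel: back to the mat.

Emit:
send_rows:
  commands: [0,0.06,0,0,0,-0.06,0.3,-0.01,0.12,0,0,0,-0.09,0.3,-0.01,0.17,0,0,0,-0.09,0.3,-0.01,0.18,0,0,0,-0.09,0.3,-0.01,0.18,0,0,0,-0.09,0.3,-0.01,0.18,0,0,0,-0.09,0.3,-0.01,0.18,0,0,0,-0.09,0.3,-0.01,0.18,0,0,0,-0.09,0.3,-0.01,0.18,0,0,0,-0.09,0.3,0,0.18,0,0,0,-0.09,0.3,0,0.18,0,0,0,-0.09,0.3,0,0.18,0,0,0,-0.09,0.3]

```text
clock: 27.1
tool_pos: [0.4694, 0.1886, 0.1766]
eef_rot: [-0.57, -0.426, 0.572, -0.409]
contact_force: [1.2, -0.2, -0.1]
opening: 0.695
```

Emit:
send_rows:
  commands: [0,0.1,0,0,0,-0.05,0.3,0,0.05,0,0,0,0,0.3,0,0,0,0,0,0,0.3,0,0,0,0,0,0,0.3]

```text
clock: 27.5
tool_pos: [0.4643, 0.2346, 0.1723]
eef_rot: [-0.582, -0.407, 0.588, -0.387]
contact_force: [0.2, 0.2, -1.0]
opening: 0.696
```

```bash
python3 - <<'E'
from h import *
from plant import cams
go([.4888,.2683,.0728],-18)
d=cams.snapshot("wrist"); cv2.imwrite("pics/w14.png",d["image"])
E
```

```text
t 27.5 pos [0.4643 0.2346 0.1723] jaw -21.7 tilt 1.67 open 0.696 F [ 0.2  0.2 -1. ] q [-0.38  0.66 -0.25  1.93  0.23  0.58 -1.16]
 d mm [ 24.5  33.7 -99.5]  units [ 0.098  0.135 -0.398]  w units [-0.011 -0.015  0.041]
```

View pics/w14.png

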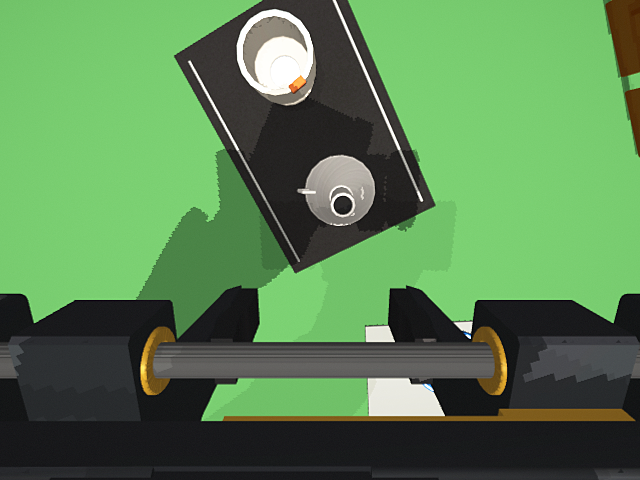

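Emit:
send_rows:
  commands: [0.05,0.07,0,-0.011,-0.015,0.04,0.3,0.04,0.05,0,0,0,0,0.3,0,0,0,0,0,0,0.3,0,0,0,0,0,0,0.3]

```text
clock: 27.95
tool_pos: [0.4873, 0.256, 0.1707]
eef_rot: [-0.571, -0.412, 0.577, -0.414]
contact_force: [-0.2, -0.2, -0.3]
opening: 0.698
```

```bash
python3 - <<'E'
from h import *
from plant import cams
go([.4888,.2683,.0728],-18)
d=cams.snapshot("wrist"); cv2.imwrite("pics/w15.png",d["image"])
print(proj(d,[[.4888,.2683,.109],[.4888,.2683,.004]]))
E
```

```text
t 27.95 pos [0.4873 0.256  0.1707] jaw -18.5 tilt 0.49 open 0.698 F [-0.2 -0.2 -0.3] q [-0.43  0.69 -0.24  1.85  0.27  0.63 -1.15]
 d mm [  1.5  12.3 -97.9]  units [ 0.006  0.049 -0.392]  w units [ 0.005 -0.002  0.006]
[[319.87077659 247.39402945]
 [321.07264695 217.43699994]]
```

View pics/w15.png

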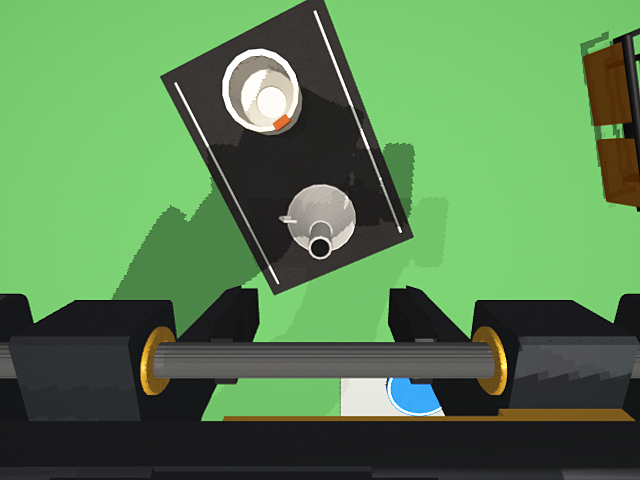

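The spout top at (320,246) matches prediction. I move over it and descend.

Emit:
send_rows:
  commands: [0.006,0.045,-0.03,0.005,0,0.006,0.3,0,0.01,-0.06,0,0,0,0.3,0,0,-0.06,0,0,0,0.3,0,0,-0.06,0,0,0,0.3,0,0,0,0,0,0,0.3]

```text
clock: 28.5
tool_pos: [0.4881, 0.2678, 0.1154]
eef_rot: [-0.571, -0.416, 0.574, -0.414]
contact_force: [-0.7, 0.2, 0.4]
opening: 0.698
```

```bash
python3 - <<'E'
from h import *
go([.4888,.2683,.0728],-18)
E
```

```text
t 28.5 pos [0.4881 0.2678 0.1154] jaw -18.1 tilt 0.27 open 0.698 F [-0.7  0.2  0.4] q [-0.46  0.78 -0.21  1.87  0.3   0.52 -1.18]
 d mm [  0.7   0.5 -42.6]  units [ 0.003  0.002 -0.17 ]  w units [-0.    -0.003  0.002]
```

Emit:
send_rows:
  commands: [0.003,0,-0.04,0,0,0,0.3,0,0,-0.05,0,0,0,0.3,0,0,-0.05,0,0,0,0.3,0,0,-0.03,0,0,0,0.3,0,0,0,0,0,0,0.3,0,0,0,0,0,0,0.3]

```text
clock: 29.1
tool_pos: [0.489, 0.2681, 0.0696]
eef_rot: [-0.572, -0.416, 0.574, -0.414]
contact_force: [0.5, -0.1, -0.3]
opening: 0.703
```

```bash
python3 - <<'E'
from h import *
go([.4888,.2683,.0728],-18)
E
```

```text
t 29.1 pos [0.489  0.2681 0.0696] jaw -18.1 tilt 0.27 open 0.703 F [ 0.5 -0.1 -0.3] q [-0.48  0.86 -0.18  1.89  0.32  0.42 -1.21]
 d mm [-0.2  0.2  3.2]  units [-0.001  0.001  0.013]  w units [-0.001 -0.003  0.002]
```

Emit:
send_rows:
  commands: [0,0,0.013,0,0,0,0.5,0,0,0,0,0,0,0.7,0,0,0,0,0,0,1,0,0,0,0,0,0,1,0,0,0,0,0,0,1,0,0,0,0,0,0,1,0,0,0,0,0,0,1,0,0,0,0,0,0,1]
  newtons: 20

```text
clock: 29.9
tool_pos: [0.4899, 0.2686, 0.0748]
eef_rot: [0.573, 0.416, -0.572, 0.414]
contact_force: [-0.1, 0.0, 0.1]
opening: 0.172
```

Emit:
send_rows:
  commands: [0,0,0.04,0,0,0,1,0,0,0.08,0,0,0,1,0,0,0.08,0,0,0,1,0,0,0.06,0,0,0,1,0,-0.06,0.02,0,0,0,1,0,-0.1,0,0,0,0,1,0.01,-0.14,0,0,0,0,1,0.01,-0.14,0,0,0,0,1,0.01,-0.14,0,0,0,0,1,0.01,-0.14,0,0,0,0,1,0.01,-0.14,0,0,0,0,1,0.01,-0.14,0,0,0,0,1]

```text
clock: 31.1
tool_pos: [0.5001, 0.0073, 0.1499]
eef_rot: [-0.57, -0.419, 0.572, -0.416]
contact_force: [0.5, 0.1, -0.9]
opening: 0.172
```

```bash
python3 - <<'E'
from h import *
go([.4996,-.045,.076],-18)
E
```

```text
t 31.1 pos [0.5001 0.0073 0.1499] jaw -17.7 tilt 0.26 open 0.172 F [ 0.5  0.1 -0.9] q [ 0.07  0.68 -0.28  2.02  0.37  0.5  -0.79]
 d mm [ -0.5 -52.3 -73.9]  units [-0.002 -0.209 -0.296]  w units [-0.002 -0.002 -0.003]
```

Emit:
send_rows:
  commands: [0,-0.08,0,0,0,0,1,0,-0.06,0,0,0,0,1,0,-0.03,-0.03,0,0,0,1,0,0,-0.04,0,0,0,1,0,0,-0.04,0,0,0,1,0,0,-0.04,0,0,0,1,0,0,0,0,0,0,1]

```text
clock: 31.8
tool_pos: [0.495, -0.0471, 0.108]
eef_rot: [-0.57, -0.415, 0.577, -0.412]
contact_force: [0.1, -0.4, -0.2]
opening: 0.175
```

```bash
python3 - <<'E'
from h import *
go([.4996,-.045,.0778],-18)
E
```

```text
t 31.8 pos [ 0.495  -0.0471  0.108 ] jaw -18.4 tilt 0.62 open 0.175 F [ 0.1 -0.4 -0.2] q [ 0.14  0.75 -0.24  2.05  0.43  0.4  -0.75]
 d mm [  4.6   2.1 -30.2]  units [ 0.018  0.008 -0.121]  w units [ 0.002 -0.007  0.005]
```

Emit:
send_rows:
  commands: [0.018,0.008,-0.03,0.002,-0.007,0.005,1,0,0,-0.03,0,0,0,1,0,0,-0.025,0,0,0,1,0,0,-0.01,0,0,0,1,0,0,0,0,0,0,1,0,0,0,0,0,0,1]

```text
clock: 32.4
tool_pos: [0.5003, -0.042, 0.0817]
eef_rot: [0.572, 0.418, -0.57, 0.417]
contact_force: [0.2, 0.4, -0.8]
opening: 0.174
```

```bash
python3 - <<'E'
from h import *
from plant import cams
go([.4996,-.045,.0778],-18)
d=cams.snapshot("wrist"); cv2.imwrite("pics/w16.png",d["image"])
d=cams.snapshot("scene"); cv2.imwrite("pics/s16.png",cv2.resize(d["image"][200:300,320:425],None,fx=6,fy=6,interpolation=cv2.INTER_CUBIC))
E
```

```text
t 32.4 pos [ 0.5003 -0.042   0.0817] jaw -17.6 tilt 0.13 open 0.174 F [ 0.2  0.4 -0.8] q [ 0.11  0.8  -0.2   2.06  0.46  0.32 -0.77]
 d mm [-0.7 -3.  -3.9]  units [-0.003 -0.012 -0.016]  w units [-0.001  0.001 -0.004]
```

View pics/s16.png

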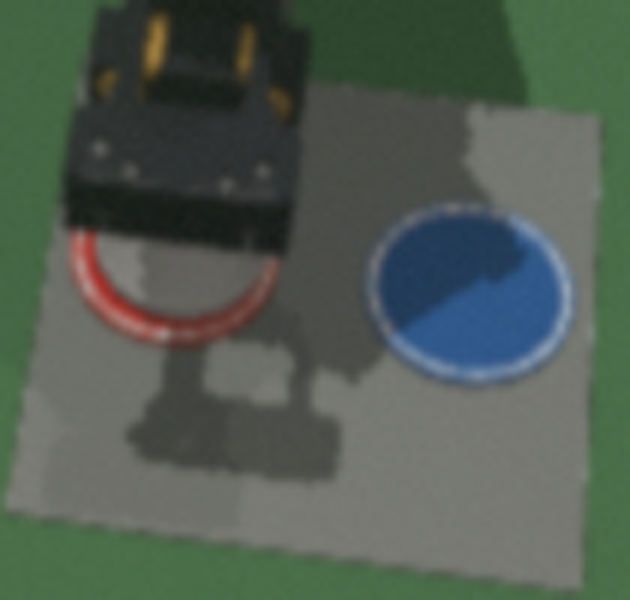

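View pics/w16.png

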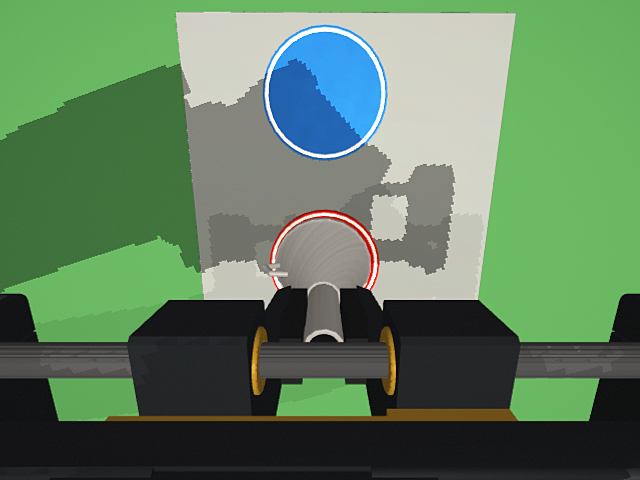

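The funnel needs about 3 mm toward –y, as the numbers say.

Emit:
send_rows:
  commands: [0,-0.012,0,0,0,0,1,0,0,0,0,0,0,1,0,0,-0.008,0,0,0,1,0,0,0,0,0,0,1]

```text
clock: 32.9
tool_pos: [0.5009, -0.0458, 0.0805]
eef_rot: [0.572, 0.417, -0.57, 0.417]
contact_force: [0.0, 0.1, -0.7]
opening: 0.172
```

```bash
python3 - <<'E'
from h import *
from plant import cams
go([.4996,-.045,.0778],-18)
d=cams.snapshot("wrist"); cv2.imwrite("pics/w17.png",cv2.resize(d["image"][190:310,240:410],None,fx=4,fy=4))
E
```

```text
t 32.9 pos [ 0.5009 -0.0458  0.0805] jaw -17.7 tilt 0.22 open 0.172 F [ 0.   0.1 -0.7] q [ 0.12  0.81 -0.2   2.05  0.46  0.32 -0.77]
 d mm [-1.3  0.8 -2.7]  units [-0.005  0.003 -0.011]  w units [-0.001  0.002 -0.003]
```

View pics/w17.png

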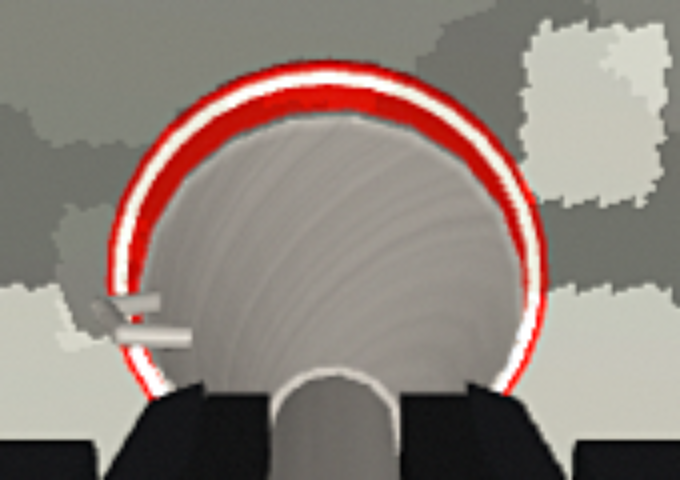

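Emit:
send_rows:
  commands: [-0.003,0.004,-0.006,0,0,0,1,0,0,-0.004,0,0,0,1]

```text
clock: 33.15
tool_pos: [0.5003, -0.0446, 0.0781]
eef_rot: [0.572, 0.417, -0.569, 0.417]
contact_force: [-0.1, -0.7, -1.8]
opening: 0.173
```

Emit:
send_rows:
  commands: [0,0,-0.004,0,0,0,1]

```text
clock: 33.25
tool_pos: [0.5001, -0.0446, 0.0774]
eef_rot: [0.572, 0.417, -0.57, 0.418]
contact_force: [-3.3, -0.8, 17.1]
opening: 0.17
```

Emit:
send_rows:
  commands: [0,0,-0.004,0,0,0,1]

```text
clock: 33.35
tool_pos: [0.5001, -0.0446, 0.0774]
eef_rot: [0.572, 0.417, -0.569, 0.418]
contact_force: [-3.4, 0.4, 19.0]
opening: 0.169
```

```bash
python3 - <<'E'
from h import *
from plant import cams
go([.4996,-.045,.0778],-18)
d=cams.snapshot("wrist"); cv2.imwrite("pics/w18.png",cv2.resize(d["image"][190:310,240:410],None,fx=4,fy=4))
E
```

```text
t 33.35 pos [ 0.5001 -0.0446  0.0774] jaw -17.7 tilt 0.26 open 0.169 F [-3.4  0.4 19. ] q [ 0.11  0.81 -0.19  2.06  0.47  0.31 -0.77]
 d mm [-0.5 -0.4  0.4]  units [-0.002 -0.002  0.002]  w units [-0.001  0.003 -0.004]
```

View pics/w18.png

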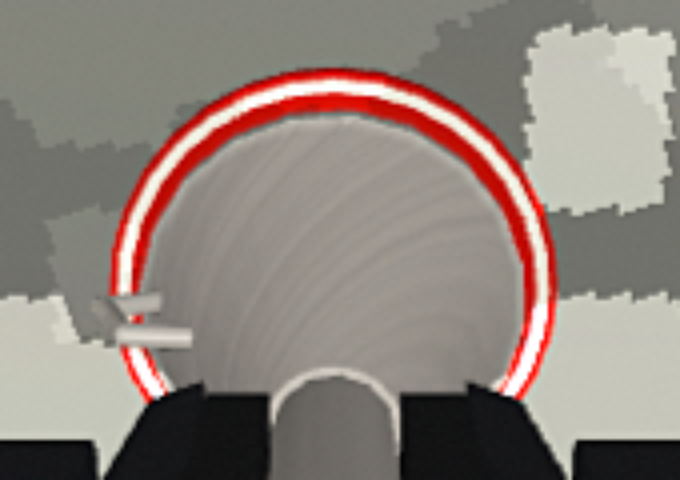

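The funnel is centred on the coaster and in contact. I release and lift.

Emit:
send_rows:
  commands: [0,0,0.002,0,0,0,1,0,0,0,0,0,0,0.75,0,0,0,0,0,0,0.6,0,0,0,0,0,0,0.5,0,0,0,0,0,0,0.4,0,0,0.06,0,0,0,0.4,0,0,0.12,0,0,0,0.3,0,0,0.15,0,0,0,0,0,0.04,0.1,0,0,0,0,0,0.1,0.02,0,0,0,0,0,0.14,0,0,0,0,0,0,0.16,0,0,0,0,0]

```text
clock: 34.6
tool_pos: [0.4992, 0.061, 0.1938]
eef_rot: [-0.574, -0.412, 0.574, -0.415]
contact_force: [0.2, 0.4, -1.4]
opening: 0.999
```

Emit:
send_rows:
  commands: [0,0.17,0,0,0,0,0,0,0.18,0,0,0,0,0,0,0.18,0,0,0,0,0,0,0.18,0,0,0,0,0,0,0.18,0,0,0,0,0,0,0.16,0,0,0,0,0,0,0.12,0,0,0,0,0,0,0.05,0,0,0,0,0,0,0,0,0,0,0,0,0,0,0,0,0,0,0]

```text
clock: 35.6
tool_pos: [0.4943, 0.3816, 0.1921]
eef_rot: [-0.572, -0.414, 0.574, -0.416]
contact_force: [0.7, -0.5, -0.6]
opening: 1.0
```

```bash
python3 - <<'E'
from h import *
from plant import cams
go([.481,.374,.039],-18)
d=cams.snapshot("wrist"); cv2.imwrite("pics/w19.png",d["image"])
print(proj(d,[[.481,.374,.07],[.481,.374,.004]]))
d=cams.snapshot("scene"); cv2.imwrite("pics/s19.png",d["image"])
E
```

```text
t 35.6 pos [0.4943 0.3816 0.1921] jaw -18.2 tilt 0.21 open 1.0 F [ 0.7 -0.5 -0.6] q [-0.58  0.75 -0.28  1.61  0.26  0.82 -1.28]
 d mm [ -13.3   -7.6 -153.1]  units [-0.053 -0.03  -0.612]  w units [ 0.002 -0.001  0.002]
[[311.29908897 255.78655736]
 [313.51230754 237.19843721]]
```

View pics/w19.png

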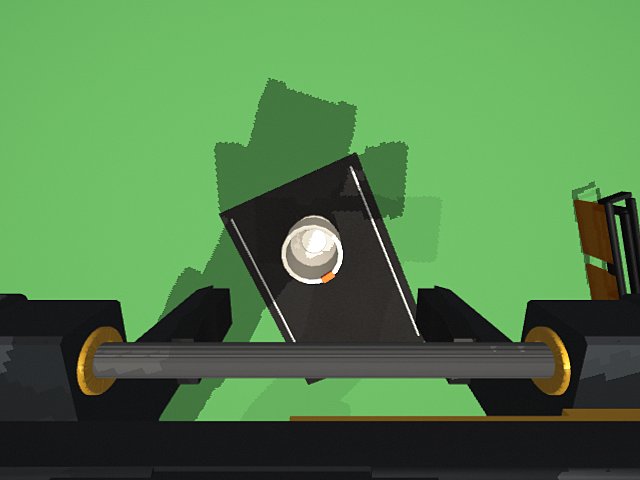

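View pics/s19.png

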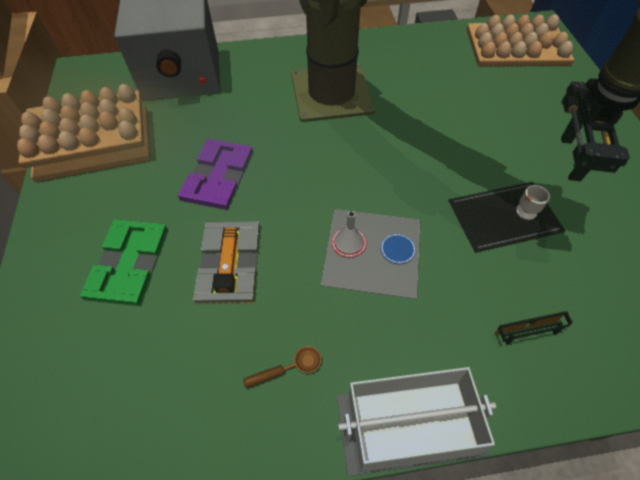

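The cup is upright with its rim centre at (312,254), as predicted. The funnel stands on the red coaster at (349,240).

Emit:
send_rows:
  commands: [-0.04,-0.02,-0.04,0,0,0,0,-0.01,-0.007,-0.08,0,0,0,0,0,0,-0.08,0,0,0,0,0,0,-0.08,0,0,0,0,0,0,-0.06,0,0,0,0,0,0,0,0,0,0,0,0,0,0,0,0,0,0]

```text
clock: 36.4
tool_pos: [0.4879, 0.3586, 0.107]
eef_rot: [-0.575, -0.405, 0.578, -0.413]
contact_force: [-0.3, 0.1, -0.2]
opening: 0.998
```

```bash
python3 - <<'E'
from h import *
go([.4815,.375,.039],-18)
E
```

```text
t 36.4 pos [0.4879 0.3586 0.107 ] jaw -19.3 tilt 0.67 open 0.998 F [-0.3  0.1 -0.2] q [-0.59  0.84 -0.22  1.73  0.31  0.61 -1.34]
 d mm [ -6.4  16.4 -68. ]  units [-0.025  0.065 -0.272]  w units [0.007 0.002 0.015]
```

Emit:
send_rows:
  commands: [-0.015,0.04,0,0.007,0.002,0.015,0,-0.01,0.025,-0.03,0,0,0,0,0,0,-0.03,0,0,0,0,0,0,0,0,0,0,0,0,0,0,0,0,0,0]

```text
clock: 36.9
tool_pos: [0.4826, 0.3768, 0.0936]
eef_rot: [0.574, 0.416, -0.57, 0.416]
contact_force: [-0.1, -0.3, -0.4]
opening: 0.996
```

```bash
python3 - <<'E'
from h import *
go([.4815,.375,.039],-18)
E
```

```text
t 36.9 pos [0.4826 0.3768 0.0936] jaw -17.9 tilt 0.3 open 0.996 F [-0.1 -0.3 -0.4] q [-0.61  0.87 -0.23  1.72  0.32  0.58 -1.34]
 d mm [ -1.1  -1.8 -54.6]  units [-0.004 -0.007 -0.218]  w units [-0.003  0.002 -0.001]
```

Emit:
send_rows:
  commands: [-0.004,-0.007,-0.03,0,0,0,0,0,0,-0.04,0,0,0,0,0,0,-0.05,0,0,0,0,0,0,-0.05,0,0,0,0,0,0,-0.03,0,0,0,0,0,0,0,0,0,0,0,0,0,0,0,0,0,0]

```text
clock: 37.6
tool_pos: [0.4809, 0.3738, 0.0378]
eef_rot: [0.573, 0.416, -0.571, 0.416]
contact_force: [0.1, 0.2, 0.4]
opening: 0.999
```

```bash
python3 - <<'E'
from h import *
from plant import cams
go([.4815,.375,.039],-18)
d=cams.snapshot("wrist"); cv2.imwrite("pics/w20.png",d["image"])
E
```

```text
t 37.6 pos [0.4809 0.3738 0.0378] jaw -17.9 tilt 0.16 open 0.999 F [0.1 0.2 0.4] q [-0.63  0.95 -0.19  1.74  0.35  0.48 -1.36]
 d mm [0.6 1.2 1.2]  units [0.002 0.005 0.005]  w units [-0.001  0.001 -0.001]
```

View pics/w20.png

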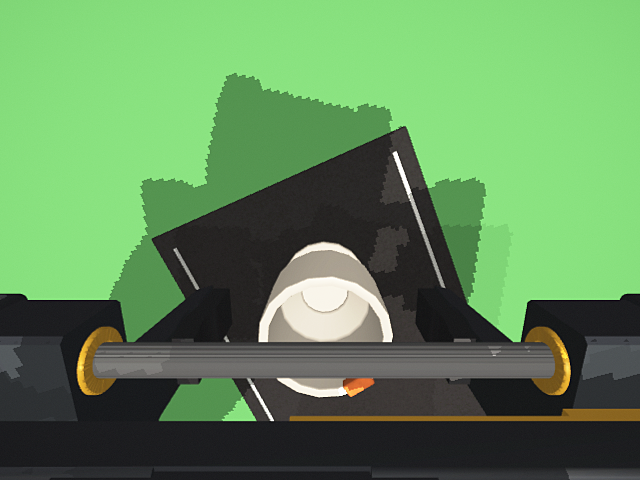

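The cup is centred between the fingers (325,330). I close.

Emit:
send_rows:
  commands: [0.002,0.005,0.004,0,0,0,0.2,0,0,0,0,0,0,0.3,0,0,0,0,0,0,0.4,0,0,0,0,0,0,0.5,0,0,0,0,0,0,1,0,0,0,0,0,0,1,0,0,0,0,0,0,1,0,0,0,0,0,0,1,0,0,0,0,0,0,1]
  newtons: 15

```text
clock: 38.55
tool_pos: [0.4824, 0.3759, 0.0407]
eef_rot: [0.574, 0.416, -0.57, 0.416]
contact_force: [-0.1, 0.5, 0.0]
opening: 0.594
```

```bash
python3 - <<'E'
from h import *
go([.5328,.0573,.042],-18)
E
```

```text
t 38.55 pos [0.4824 0.3759 0.0407] jaw -17.9 tilt 0.33 open 0.594 F [-0.1  0.5  0. ] q [-0.63  0.95 -0.19  1.74  0.34  0.48 -1.36]
 d mm [  50.4 -318.6    1.3]  units [ 0.202 -1.274  0.005]  w units [-0.003  0.003 -0.001]
```

Emit:
send_rows:
  commands: [0,0,0.03,0,0,0,1,0,0,0.06,0,0,0,1,0,0,0.08,0,0,0,1,0,0,0.08,0,0,0,1,0.01,-0.06,0.04,0,0,0,1,0.02,-0.1,0,0,0,0,1,0.02,-0.13,0,0,0,0,1,0.02,-0.14,0,0,0,0,1,0.02,-0.14,0,0,0,0,1,0.02,-0.14,0,0,0,0,1,0.02,-0.14,0,0,0,0,1,0.02,-0.12,0,0,0,0,1]

```text
clock: 39.75
tool_pos: [0.5193, 0.1223, 0.1251]
eef_rot: [0.575, 0.417, -0.566, 0.418]
contact_force: [0.8, 0.0, -0.3]
opening: 0.591
```

Emit:
send_rows:
  commands: [0.02,-0.1,0,0,0,0,1,0.01,-0.05,0,0,0,0,1,0,0,0,0,0,0,1,0,0,0,0,0,0,1]

```text
clock: 40.15
tool_pos: [0.5261, 0.0705, 0.127]
eef_rot: [0.576, 0.411, -0.571, 0.416]
contact_force: [-0.3, 1.2, -0.5]
opening: 0.594
```

```bash
python3 - <<'E'
from h import *
go([.5328,.0573,.0437],-18)
E
```

```text
t 40.15 pos [0.5261 0.0705 0.127 ] jaw -18.5 tilt 0.57 open 0.594 F [-0.3  1.2 -0.5] q [-0.05  0.74 -0.28  1.95  0.42  0.49 -0.96]
 d mm [  6.7 -13.2 -83.3]  units [ 0.027 -0.053 -0.333]  w units [0.001 0.006 0.005]
```

Emit:
send_rows:
  commands: [0.02,-0.035,-0.03,0.001,0.006,0.005,1,0.007,-0.018,-0.04,0,0,0,1,0,0,-0.05,0,0,0,1,0,0,-0.05,0,0,0,1,0,0,-0.05,0,0,0,1,0,0,-0.03,0,0,0,1,0,0,0,0,0,0,1,0,0,0,0,0,0,1]

```text
clock: 40.95
tool_pos: [0.5316, 0.0614, 0.0572]
eef_rot: [-0.57, -0.42, 0.571, -0.417]
contact_force: [0.1, 0.2, -0.6]
opening: 0.598
```

```bash
python3 - <<'E'
from h import *
from plant import cams
go([.5328,.0573,.0437],-18)
d=cams.snapshot("wrist"); cv2.imwrite("pics/w21.png",d["image"])
E
```

```text
t 40.95 pos [0.5316 0.0614 0.0572] jaw -17.5 tilt 0.27 open 0.598 F [ 0.1  0.2 -0.6] q [-0.07  0.87 -0.22  1.96  0.48  0.36 -0.97]
 d mm [  1.2  -4.1 -13.5]  units [ 0.005 -0.016 -0.054]  w units [-0.002 -0.002 -0.006]
```

View pics/w21.png

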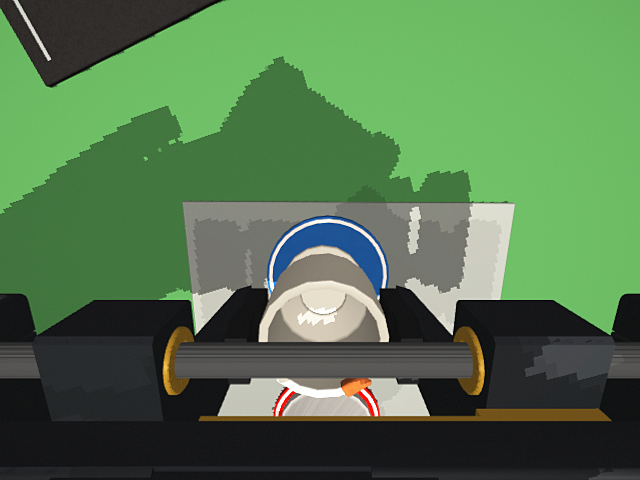

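Emit:
send_rows:
  commands: [0.005,-0.015,-0.015,0,0,-0.005,1,0,0,-0.012,0,0,0,1,0,0,-0.008,0,0,0,1,0,0,0,0,0,0,1,0,0,0,0,0,0,1]

```text
clock: 41.5
tool_pos: [0.5341, 0.0573, 0.0492]
eef_rot: [0.573, 0.417, -0.571, 0.414]
contact_force: [0.1, 1.1, -0.6]
opening: 0.591
```

```bash
python3 - <<'E'
from h import *
from plant import cams
go([.5328,.0573,.0437],-18)
d=cams.snapshot("wrist"); cv2.imwrite("pics/w22.png",cv2.resize(d["image"][200:420,220:440],None,fx=2.5,fy=2.5))
print(proj(d,[[.5328,.0573,.007],[.5328,.0573,.073]]))
E
```

```text
t 41.5 pos [0.5341 0.0573 0.0492] jaw -18.0 tilt 0.22 open 0.591 F [ 0.1  1.1 -0.6] q [-0.07  0.88 -0.21  1.96  0.48  0.35 -0.97]
 d mm [-1.3  0.  -5.5]  units [-0.005  0.    -0.022]  w units [-0.002 -0.     0.   ]
[[321.81904398 277.30803033]
 [320.8500924  333.53481151]]
```

View pics/w22.png

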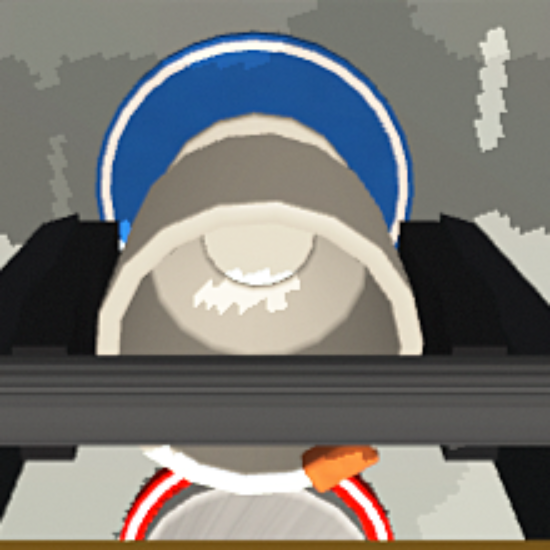

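Emit:
send_rows:
  commands: [-0.005,0.002,-0.008,0,0,0,1,0,0,-0.006,0,0,0,1,0,0,0,0,0,0,1]

```text
clock: 41.85
tool_pos: [0.5328, 0.058, 0.0457]
eef_rot: [0.573, 0.417, -0.571, 0.414]
contact_force: [0.3, -0.3, -1.0]
opening: 0.591
```

Emit:
send_rows:
  commands: [0,0,-0.004,0,0,0,1,0,0,0,0,0,0,1]

```text
clock: 42.05
tool_pos: [0.5327, 0.058, 0.0446]
eef_rot: [0.573, 0.417, -0.571, 0.414]
contact_force: [-0.3, -1.4, -0.7]
opening: 0.592
```

Emit:
send_rows:
  commands: [0,0,-0.005,0,0,0,1]

```text
clock: 42.15
tool_pos: [0.5328, 0.058, 0.0435]
eef_rot: [0.573, 0.417, -0.571, 0.415]
contact_force: [-2.7, 0.6, 15.7]
opening: 0.588
```

Contact at z = 0.0435, as expected. I check centring before releasing.

```bash
python3 - <<'E'
from h import *
from plant import cams
d=cams.snapshot("wrist"); cv2.imwrite("pics/w23.png",cv2.resize(d["image"][200:420,220:440],None,fx=2.5,fy=2.5))
print(proj(d,[[.5328,.0573,.007],[.5328,.0573,.073]]))
E
```

```text
[[324.18062604 281.27895144]
 [324.41658988 341.76226186]]
```

View pics/w23.png

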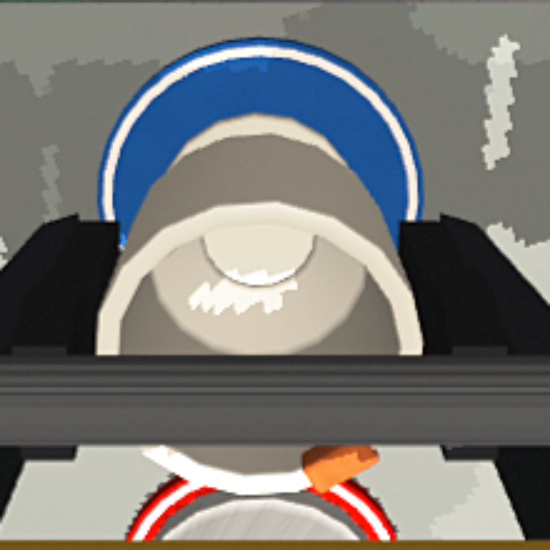

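The ring (97–423) and rim (98–424) are concentric. I release gently.

Emit:
send_rows:
  commands: [0,0,0.002,0,0,0,1,0,0,0,0,0,0,0.38,0,0,0,0,0,0,0.3,0,0,0,0,0,0,0.2,0,0,0,0,0,0,0,0,0,0,0,0,0,0,0,0,0.04,0,0,0,0,0,0,0.08,0,0,0,0,0,0,0.12,0,0,0,0,0,0,0.15,0,0,0,0,0,0,0.15,0,0,0,0,0,0,0.1,0,0,0,0]

```text
clock: 43.4
tool_pos: [0.5293, 0.0575, 0.2094]
eef_rot: [-0.57, -0.418, 0.573, -0.414]
contact_force: [0.4, -1.1, -0.7]
opening: 1.0
```

Emit:
send_rows:
  commands: [-0.04,0.08,0.02,0,0,0,0,-0.02,0.14,0,0,0,0,0,0,0.14,0,0,0,0,0,0,0.14,0,0,0,0,0,0,0.14,0,0,0,0,0,0,0.1,0,0,0,0,0,0,0.04,0,0,0,0,0,0,0,0,0,0,0,0,0,0,0,0,0,0,0]

```text
clock: 44.3
tool_pos: [0.5143, 0.2556, 0.226]
eef_rot: [0.575, 0.414, -0.571, 0.415]
contact_force: [0.3, -0.2, -0.5]
opening: 0.999
```

```bash
python3 - <<'E'
from h import *
from plant import cams
go([.5328,.0573,.2],-18)
d=cams.snapshot("top"); im=d["image"]; cv2.imwrite("pics/t24.png",cv2.resize(im[180:320,190:450],None,fx=3,fy=3,interpolation=cv2.INTER_CUBIC))
s=cams.snapshot("scene"); cv2.imwrite("pics/s24.png",s["image"])
for dd,n in((d,"top"),(s,"scene")): print(n,np.round(proj(dd,[[.5328,.0573,.073],[.5328,.0573,.007],[.4998,-.045,.112],[.4998,-.045,.007],[.5084,-.3097,.03]]),1).tolist())
E
```

```text
t 44.3 pos [0.5143 0.2556 0.226 ] jaw -18.3 tilt 0.37 open 0.999 F [ 0.3 -0.2 -0.5] q [-0.33  0.65 -0.37  1.74  0.31  0.8  -1.16]
 d mm [  18.5 -198.3  -26. ]  units [ 0.074 -0.793 -0.104]  w units [-0.002  0.004  0.003]
top [[229.8, 241.1], [235.6, 248.4], [279.7, 250.6], [283.6, 261.2], [408.9, 249.0]]
scene [[401.8, 232.0], [397.3, 248.6], [350.9, 214.5], [348.4, 242.2], [225.9, 256.8]]
```

View pics/t24.png

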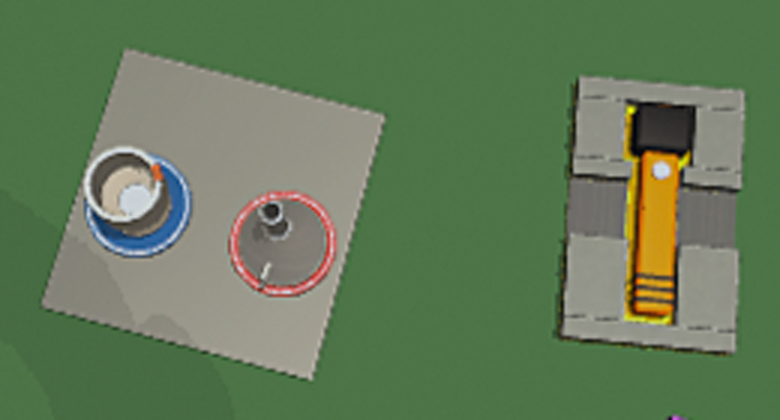

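View pics/s24.png

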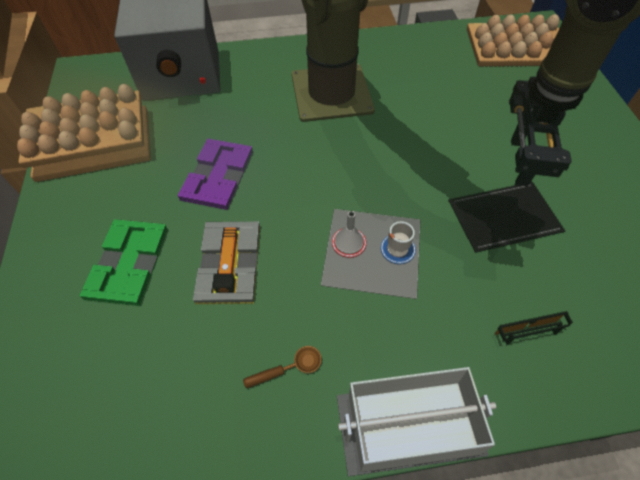

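Top and scene views show the cup upright on blue (rim about (231,241), predicted (229.8,241.1)), the funnel on red (spout about (280.7,250.7), predicted (279.7,250.6)), the torch down in the grey tray, and the arm clear. I hand in.

```bash
python3 - <<'E'
from plant import job
print(job.finish_job())
E
```

```text
the job is handed in; nothing more can be done
None
```

The job is done and handed in at about 44 s of the 115 s. It reports no verdict.

- **Order:** I set the cup and then the funnel upright on the black mat while the torch stayed put. I then laid the torch in the grey tray's cutout. After that I put the funnel back on the red coaster, mouth down, and the cup on the blue coaster.
- **Final checks:** The top and scene pictures show the cup and funnel upright and centred to about 2 mm. The torch lies in the cutout with yellow showing around it. The spoon and glasses look unmoved, and the gripper is open and clear.
- **Disagreements:** The cup's rim and the funnel's spout both read about 1 px (2 mm) off centre in the top view. The wrist view had shown both centred just before release.
- **Contact forces:** Setting down read about 25 N for the cup on the mat, 30 N for the funnel on the mat and 16–19 N for the later placings. The cup was pressed about 2–3 mm further than first contact on the mat, with no visible harm.

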